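Square up the leaning shade plates

TASK

First swing the clear dust cover a full quarter turn aside on its pin, then push the feet of the five leaning hair-shade plates in under the lamp until the whole row stands upright and tight against the backstop. Then slide the plates sideways until all their edges are flush against the side fence, and let go, with the row standing square and the cover still aside. Push gently, stopping when you feel the row come up firm, and leave the lamp, can, thread cone and jar alone.

Things in the scene. Friction and masses are not known exactly. Their poses are not given: they have to be found in the camera images.
- rack: Fixed shade-plate rack: aluminium floor 150 mm (x, -88 to +62) by 140 mm (y, -60 to +80), top at z = 8 mm, with a white backstop board and side fence. Origin at table level; x points from the open front (robot's side) to the backstop, y to the fence (left, seen from the robot), z up. Front and -y side are open, no rim. The cover's pin post, 10 mm thick, is at x 40, y 62 mm, to z 142 mm.
- backstop (a point): Foot of the backstop's face, on the rack floor: rack x = 50, y = 0, z = 8 mm. The face is upright, looks to rack -x, spans y -22 to +50 mm (12 mm thick; the plates may stick out past its -y end) and rises to z = 108 mm.
- fence (a point): Foot of the side fence's face, on the rack floor: rack x = 0, y = 40, z = 8 mm. The face is upright, looks to rack -y, spans x -5 to +50 mm and rises to z = 60 mm.
- cover (a joint): Flat clear dust cover, blue edges, 155 x 125 x 5 mm, level over the row (underside z = 128 mm), on one upright pin at its far fence-side corner. Radians: 0 squarely over the row, growing clockwise seen from above: the knob comes toward the open front, then round past the fence side; stop at 1.9. Friction hinge (0.06 N m), stays where left. Starts at 0 to 0.25.
- cover_knob (a point): Top centre of the cover's upright round black knob, 14 mm thick and 36 mm tall, at the cover's free front corner, top at z = 169 mm; 159 mm from the pin axis.
- cover_hinge (a point): On the cover's pin axis, at z = 130 mm; it does not move with the cover.
- lamp: Fixed white bench lamp. Origin under its round foot (90 mm wide) behind the backstop; from a 14 mm post an arm reaches to its -x at z = 253 mm, to a level light bar 26 mm wide (its x, -151 to -125), 190 mm long (its y, -160 to +30), z 233 to 253 mm, right over the feet of the row: a tool pointing straight down has no room there.
- plate1: Honey blond shade plate, stiff plastic, 9 mm thick (its x), 64 mm wide (y), 105 mm tall (z), 50 to 100 g, blank paper strip near its top. Origin: centre of its lower end. One of the row of five, in any order: the rearmost leans its top on the backstop, each other leans flat on the one behind, about 20 degrees, foot slid out to the front, 4 to 18 mm off the fence. Its foot slides freely, friction 0.24 to 0.36.
- plate2: Auburn shade plate, stiff plastic, 9 mm thick (its x), 64 mm wide (y), 105 mm tall (z), 50 to 100 g, blank paper strip near its top. Origin: centre of its lower end. One of the row of five, in any order: the rearmost leans its top on the backstop, each other leans flat on the one behind, about 20 degrees, foot slid out to the front, 4 to 18 mm off the fence. Its foot slides freely, friction 0.24 to 0.36.
- plate3: Dark brown shade plate, stiff plastic, 9 mm thick (its x), 64 mm wide (y), 105 mm tall (z), 50 to 100 g, blank paper strip near its top. Origin: centre of its lower end. One of the row of five, in any order: the rearmost leans its top on the backstop, each other leans flat on the one behind, about 20 degrees, foot slid out to the front, 4 to 18 mm off the fence. Its foot slides freely, friction 0.24 to 0.36.
- plate4: Grey shade plate, stiff plastic, 9 mm thick (its x), 64 mm wide (y), 105 mm tall (z), 50 to 100 g, blank paper strip near its top. Origin: centre of its lower end. One of the row of five, in any order: the rearmost leans its top on the backstop, each other leans flat on the one behind, about 20 degrees, foot slid out to the front, 4 to 18 mm off the fence. Its foot slides freely, friction 0.24 to 0.36.
- plate5: Pale blond shade plate, stiff plastic, 9 mm thick (its x), 64 mm wide (y), 105 mm tall (z), 50 to 100 g, blank paper strip near its top. Origin: centre of its lower end. One of the row of five, in any order: the rearmost leans its top on the backstop, each other leans flat on the one behind, about 20 degrees, foot slid out to the front, 4 to 18 mm off the fence. Its foot slides freely, friction 0.24 to 0.36.
- can: Bystander: black spray can, 52 mm wide, 150 mm tall, loose; origin at the centre of its underside.
- cone: Bystander: grey thread cone, 64 mm wide at the foot, 105 mm tall, loose; origin at the centre of its underside.
- jar: Bystander: low black jar with white lid, 64 mm wide, 50 mm tall, loose; origin at the centre of its underside.
Things that resemble listed ones, but are neither listed nor needed, are in the scene too. Leave any blue or green look-alike of the plate3 alone. Of the things that look like the rack, the smaller one is meant.

How it is judged (in metres and radians):
On the way, in this order (a step that is already met when the one before it is completed fails the run):
1. the dust cover is swung aside by at least 1.3 rad (value of joint cover above 1.3 rad), for 0.2 s.
2. with the cover aside, all five plates stand upright (within 0.05 rad) and tight against the backstop (within 2.5 mm over the row) (value of joint cover above 1.3 rad and angle between each of plate1, plate2, plate3, plate4, plate5's own z axis and vertical below 0.05 rad and x of each of plate1, plate2, plate3, plate4, plate5 in the frame of rack above 0.007 m and angle between the x axis of each of plate1, plate2, plate3, plate4, plate5 and the x axis of rack, either way round below 0.06 rad), for 0.2 s.
At the end, for the whole second after the job is handed in: The cover is at least 1.3 rad open. All five plates stand on the rack floor, upright within 0.05 rad and turned no more than 0.06 rad from the rack, packed against the backstop with no more than 2.5 mm of total play over the row, their edges within 2.5 mm of the fence, at rest (all of step 2 and y of each of plate1, plate2, plate3, plate4, plate5 in the frame of rack above 0.0055 m and z of plate1 in the frame of rack between 0.004 and 0.011 m and z of plate2 in the frame of rack between 0.004 and 0.011 m and z of plate3 in the frame of rack between 0.004 and 0.011 m and z of plate4 in the frame of rack between 0.004 and 0.011 m and z of plate5 in the frame of rack between 0.004 and 0.011 m and linear speed of each of plate1, plate2, plate3, plate4, plate5 below 0.01 m/s); the robot touches nothing.
It fails at once if the can is moved by more than 25 mm or tipped (distance of can from where it was at the start of the episode above 0.025 m or angle between can's own z axis and vertical above 0.3 rad).
It fails at once if the cone is moved by more than 25 mm or tipped (distance of cone from where it was at the start of the episode above 0.025 m or angle between cone's own z axis and vertical above 0.3 rad).
It fails at once if the jar is moved by more than 25 mm or tipped (distance of jar from where it was at the start of the episode above 0.025 m or angle between jar's own z axis and vertical above 0.3 rad).
It fails at once if a plate is pressed with more than 40 N by the fingers (contact force between any of plate1, plate2, plate3, plate4, plate5 and the fingers above 40 N).
It fails at once if the lamp is bumped with more than 5 N (contact force between lamp and the arm above 5 N or contact force between lamp and the fingers above 5 N).
It also fails if it takes over 72 s, if anything falls off the work surface, if the arm or the gripper's body presses on something with over 40 N, if the wrist force passes 120 N, or if a joint passes its speed limit or range.

ROBOT

A 6-joint arm with a two-finger parallel gripper is mounted at the origin on the work surface. World frame = base frame: x ahead of the robot, y to its left, z up, the work surface at z = 0. Lengths are in m, angles in degrees, forces in N, time in s.
With the tool pointing down it reaches from about 0.4 to 0.825 m from the base axis. Payload 7 kg.
Tool frame: the origin (TCP) lies midway between the tips of the shut fingers; the grasp point (between the pads) lies 19 mm behind it; z points along the fingers, y is the direction in which the jaws open and shut (so a half turn about z gives the same grasp; the last joint's range is limited). The gripper opens to 88 mm and grips with 3 to 60 N. Pads are 19 mm wide; open, the fingers measure 130 mm over their backs; the gripper's body (78 mm by 193 mm) begins 47 mm behind the grasp point.
Start: joints at [-57.29, 20.546, 0.682, 0, -70.136, -16.507], TCP at [0.188, -0.648, 0.227] pointing down, gripper open.
Joint ranges: [-176.03, 176.03], [-82.01, 121.73], [-58.28, 71.71], [-173.87, 95.51], [-174.79, -0.11], [-173.66, 173.66]. Speed limits (degrees/s): [136.94, 136.94, 172.46, 180, 180, 180].

INTERFACE

Orientations are given as [roll, pitch, yaw] about the fixed x, y, z axes, in that order (R = Rz(yaw) Ry(pitch) Rx(roll)).
In Python, from plant import sensors, cams, job gives the robot as it stands.
- The arm moves only by the tool move_arm, never from a script. Its argument "commands" is a list of rows, each a list of 7 numbers: the finger opening in cm, from 0 to 8.76, then the shift along the tool's x, y, z in cm, then the turn, a rotation vector about the tool's x, y, z in rad. In form: [[hand, x, y, z, wx, wy, wz], ...]. A call has exactly 8 rows; each row is the pose to reach, as a shift and turn from the pose commanded when the call began, along the tool's axes at that moment; what a row does not reach only later rows make up. A row lasts 1/8 s, in which the tool goes at most 62.5 mm and 10.7 degrees, less where a joint would pass 70% of its speed; a pose out of reach is approached as far as the arm can. A call with a gripper value outside its range is refused whole. The fingers move at their own pace and stop on an object; the grip force is fixed at half the most. Time passes only in rows, so rows that repeat a pose let the fingers close, or fill a call up. It gives the time, the measured TCP pose, the force and the opening at its end, in the units of the state.
- sensors.get_obs(): the state, without advancing time (a new reading comes with each control period).
- cams.snapshot(name): name is "side" or "top" or "wrist"; returns a dict with "frame" (420x560x3 uint8, red, green, blue), "camera_matrix" (3x3 intrinsics, pixels), "R" (3x3) and "t" (3): a world point X has camera coordinates R X + t. Camera axes: x right, y down, z forward; pixel columns grow to the right and rows downward; lengths in m; the calibration is good to about 2 mm. The wrist camera is an equidistant fisheye: a pixel r from the principal point sees the ray r / f radians off the axis. A picture is of the moment at which its call begins. There is no depth.
- job.close_job(): hands the job in, once; it reports no verdict.
The state is a dict: "clock": time; "joint_pos": joint angles; "qvel": joint speeds; "tau": joint torques, N m; "tool_pos": TCP position; "orientation": TCP orientation; "force": force on the tool from outside, world axes, zero at the start; "moment": the same for the moment, N m; "opening": finger opening in m.
Only numpy, scipy, OpenCV 4.12 (cv2) and the standard library are available. Lean on these libraries where they do the work, as an engineer would, in place of code of your own. Each camera call takes 0.05 s, during which the arm holds its last target.

## Working session

There is one attempt and no reset: what is moved stays moved. The work goes in short steps, Python scripts to look and compute and a tool call to move; the robot and the scene stay as the last step left them, time stands still between calls to the robot, and variables do not carry over. Pictures are saved under pics/ and viewed, and the job is handed in when it is done.

Besides the shell and the picture viewer there is one more tool, called after "Call:" by a JSON object that holds its "method" and its "body", one argument or row to a line. move_arm: Moves the arm, as the interface text tells. Its arguments: {"type":"object","properties":{"commands":{"type":"array"}},"required":["commands"]}

```bash
ls; mkdir -p pics; python3 - <<'E'
from plant import sensors,cams
import cv2
print(sensors.get_obs())
for n in ["side","top","wrist"]:
    s=cams.snapshot(n); cv2.imwrite(f"pics/{n}0.png",s["frame"][:,:,::-1]); print(n,s["camera_matrix"],s["R"],s["t"])
E
```

```text
pics
{'clock': 0.0, 'joint_pos': array([-5.72916900e+01,  2.05930979e+01,  6.32329954e-01, -1.97950740e-02,
       -7.01342247e+01, -1.65066395e+01]), 'qvel': array([-0.02636278,  0.19091289, -0.10833249,  0.04799516, -0.09143688,
       -0.02960932]), 'tau': array([-2.40064801e-03, -5.82717848e+01,  2.93063021e+01,  6.99699238e+00,
        7.01095909e-03, -1.50698093e-04]), 'tool_pos': array([ 0.18816934, -0.64773004,  0.22559396]), 'orientation': array([ 1.79903635e+02, -9.15113683e-03, -1.63805064e+02]), 'force': array([ 0.11491785,  0.59811429, -0.58595098]), 'moment': array([ 0.03725084, -0.02247719, -0.01507644]), 'opening': 0.0878029683188368}
side [[497.00301292   0.         279.24595046]
 [  0.         497.00301292 209.97653541]
 [  0.           0.           1.        ]] [[ 0.95294312  0.30293069  0.01150683]
 [ 0.24218129 -0.73791235 -0.62994729]
 [-0.18233934  0.60309067 -0.77655264]] [-0.42493856 -0.04258382  1.38007079]
top [[414.92268554   0.         286.47565556]
 [  0.         414.92268554 210.40006088]
 [  0.           0.           1.        ]] [[-0.02796675 -0.99959819  0.00461733]
 [-0.98837915  0.02696184 -0.14959855]
 [ 0.14941394 -0.00874745 -0.98873604]] [-0.00897978  0.4953979   1.14758712]
wrist [[325.1922621    0.         279.54800568]
 [  0.         325.1922621  211.7289602 ]
 [  0.           0.           1.        ]] [[-0.27860062  0.96040437  0.00226678]
 [ 0.917913    0.26557865  0.29479434]
 [ 0.28251977  0.08421059 -0.95555804]] [ 0.6737607  -0.0360718   0.39157969]
```

View pics/side0.png

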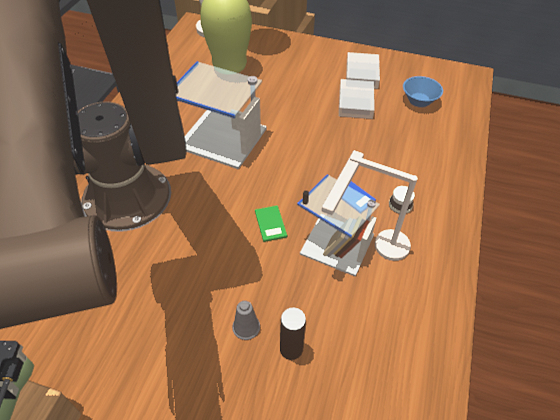

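View pics/top0.png

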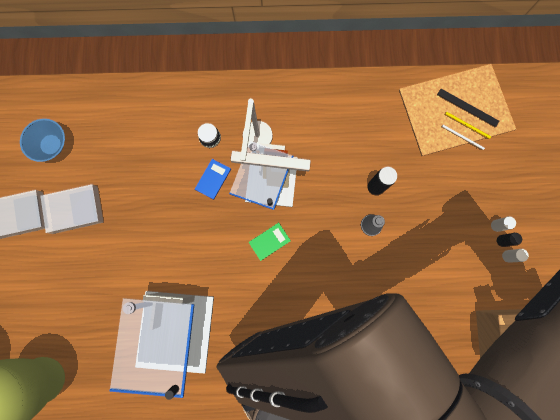

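View pics/wrist0.png

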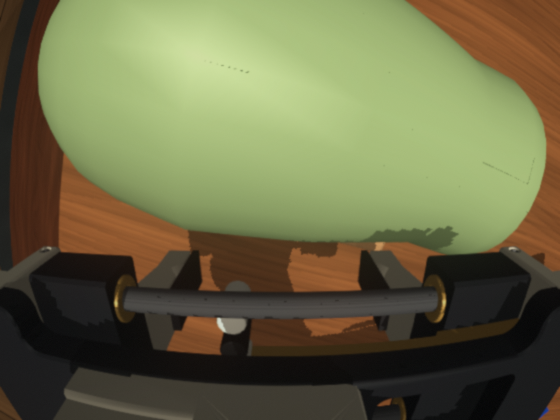

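```bash
python3 - <<'E'
import cv2
a=cv2.imread("pics/side0.png")[140:285,280:430]; cv2.imwrite("pics/side0z.png",cv2.resize(a,None,fx=5,fy=5,interpolation=cv2.INTER_CUBIC)[:600*5//5+130,:])
b=cv2.imread("pics/top0.png")[90:220,190:320]; cv2.imwrite("pics/top0z.png",cv2.resize(b,None,fx=4.6,fy=4.6,interpolation=cv2.INTER_CUBIC))
a=cv2.imread("pics/side0z.png"); cv2.imwrite("pics/side0z.png",cv2.resize(a,None,fx=.8,fy=.8,interpolation=cv2.INTER_AREA))
E
```

```text
(no output)
```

View pics/side0z.png

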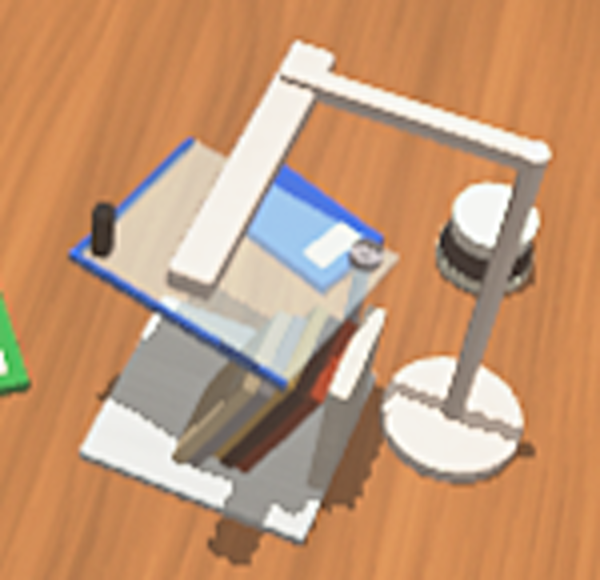

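View pics/top0z.png

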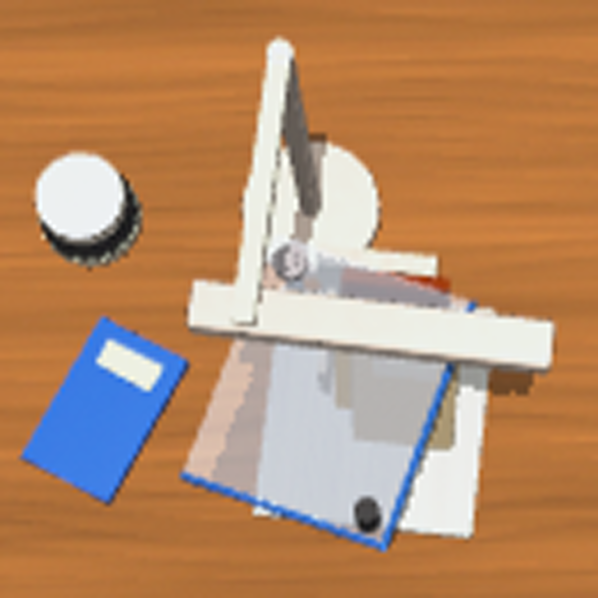

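```bash
cat > h.py <<'E'
import numpy as np
from plant import sensors,cams
import cv2
def ray(s,u,v,fish=False):
    K=s["camera_matrix"]; x=(u-K[0,2])/K[0,0]; y=(v-K[1,2])/K[1,1]
    if fish:
        r=np.hypot(x,y); d=np.array([np.sin(r)*x/r,np.sin(r)*y/r,np.cos(r)])
    else: d=np.array([x,y,1.])
    return -s["R"].T@s["t"], s["R"].T@(d/np.linalg.norm(d))
def onz(s,u,v,z,fish=False):
    o,d=ray(s,u,v,fish); return o+d*(z-o[2])/d[2]
def tri(a,pa,b,pb,fa=False,fb=False):
    o1,d1=ray(a,*pa,fa);o2,d2=ray(b,*pb,fb)
    k=np.linalg.lstsq(np.stack([d1,-d2],1),o2-o1,rcond=None)[0]
    p,q=o1+k[0]*d1,o2+k[1]*d2; return (p+q)/2,np.linalg.norm(p-q)
def proj(s,P):
    c=s["R"]@np.asarray(P)+s["t"]; K=s["camera_matrix"]; return K[0,0]*c[0]/c[2]+K[0,2],K[1,1]*c[1]/c[2]+K[1,2]
def save(s,name,box=None,f=1):
    a=s["frame"][:,:,::-1]
    if box: a=a[box[1]:box[3],box[0]:box[2]]
    cv2.imwrite("pics/"+name,cv2.resize(np.ascontiguousarray(a),None,fx=f,fy=f,interpolation=cv2.INTER_CUBIC))
E
python3 - <<'E'
from h import *
np.set_printoptions(precision=4,suppress=True)
S=cams.snapshot("side");T=cams.snapshot("top")
tz=lambda u,v:(u/4.6+190,v/4.6+90)
sz=lambda u,v:(u/4+280,v/4+140)
print("knob",onz(T,*tz(367,501),.169),onz(S,*sz(103,207),.169),tri(T,tz(367,501),S,sz(103,207)))
print("pin",onz(T,*tz(292,258),.142),onz(S,*sz(366,250),.142),tri(T,tz(292,258),S,sz(366,250)))
print("front -y",onz(T,*tz(472,537),.008),onz(S,*sz(82,452),.008))
print("front +y",onz(T,*tz(253,513),.008))
print("back -y",onz(S,*sz(308,538),.008))
print("bs top -y back",onz(T,*tz(438,257),.108),"front",onz(T,*tz(435,274),.108),onz(S,*sz(345,400),.108))
for p in [(196,283),(188,328),(550,370),(553,322)]: print("bar",onz(T,*tz(*p),.253))
for p in [(172,275),(300,42),(332,58),(210,290)]: print("barS",onz(S,*sz(*p),.253))
print("can",onz(T,388,176,.15),"cone",onz(T,375,219,.105),"jar",onz(T,207,131,.05))
print("lampfoot",onz(T,*tz(320,195),.01))
E
```

```text
knob [0.5058 0.0201 0.169 ] [0.5026 0.0211 0.169 ] (array([0.5042, 0.0196, 0.1716]), np.float64(0.002426502002272034))
pin [0.6546 0.0612 0.142 ] [0.6561 0.0606 0.142 ] (array([0.6556, 0.0615, 0.1405]), np.float64(0.0010946799952549068))
front -y [ 0.5097 -0.0412  0.008 ] [ 0.5156 -0.0425  0.008 ]
front +y [0.5291 0.098  0.008 ]
back -y [ 0.6647 -0.0604  0.008 ]
bs top -y back [ 0.6636 -0.0236  0.108 ] front [ 0.6532 -0.0215  0.108 ] [ 0.6659 -0.0262  0.108 ]
bar [0.6075 0.1034 0.253 ]
bar [0.5836 0.1077 0.253 ]
bar [ 0.5564 -0.078   0.253 ]
bar [ 0.5818 -0.0805  0.253 ]
barS [ 0.5649 -0.0848  0.253 ]
barS [0.5916 0.1052 0.253 ]
barS [0.6117 0.0982 0.253 ]
barS [ 0.586  -0.0884  0.253 ]
can [ 0.5617 -0.2898  0.15  ] cone [ 0.4549 -0.259   0.105 ] jar [0.7326 0.2018 0.05  ]
lampfoot [0.7384 0.0513 0.01  ]
```

```bash
cat >> h.py <<'E'
from scipy.spatial.transform import Rotation as Ro
np.set_printoptions(precision=3,suppress=True)
RY=-7.0; OR=np.array([.608,.006,0]); RR=Ro.from_euler('z',RY,degrees=True)
def r2w(p): return OR+RR.apply(np.asarray(p)/1000.)
def w2r(p): return RR.inv().apply(np.asarray(p)-OR)*1000
def rot(rpy): return Ro.from_euler('xyz',rpy,degrees=True)
def delta(p,rpy,frm=None):
    o=sensors.get_obs(); p0,r0=(o["tool_pos"],o["orientation"]) if frm is None else frm
    R0=rot(r0); d=R0.inv().apply(np.asarray(p)-p0)*100; w=(R0.inv()*rot(rpy)).as_rotvec()
    print("shift cm",d,"rotvec",w, "deg",np.degrees(np.linalg.norm(w)))
def st():
    o=sensors.get_obs()
    for k in ["clock","tool_pos","orientation","joint_pos","force","opening"]: print(k,o[k])
E
python3 -c "
from h import *
delta([.30,-.40,.32],[180,0,-175]);delta([.500,.0205,.30],[180,0,173])"
```

```text
shift cm [-17.649  20.705  -9.375] rotvec [ 0.001 -0.     0.195] deg 11.200977355633997
shift cm [-48.587  55.503  -7.352] rotvec [ 0.001 -0.     0.405] deg 23.200930569863786
```

Call:
{"method": "move_arm", "body": {
  "commands": [
    [8.5,0,0,-4,0,0,0],
    [7,-2,2,-8,0,0,0.05],
    [6,-6,6.5,-9.5,0,0,0.1],
    [5,-10,11,-9.5,0,0,0.15],
    [4,-14,15.5,-9.5,0,0,0.2],
    [4,-18,20,-9.5,0,0,0.25],
    [4,-22,24.5,-9.5,0,0,0.3],
    [4,-26,29,-9.5,0,0,0.4]
  ]
}}

```text
clock: 1.25
tool_pos: [0.3574, -0.2954, 0.3218]
orientation: [-180.0, 0.0, 173.1]
force: [2.0, 0.2, 0.0]
opening: 0.0402
```

```bash
python3 -c "
from h import *
st();delta([.500,.0205,.27],[180,0,173]);delta([.500,.0205,.145],[180,0,173])"
```

```text
clock 1.25
tool_pos [ 0.357 -0.295  0.322]
orientation [-179.993    0.046  173.122]
joint_pos [-15.137  -2.945 -15.371  -0.    -77.527 -81.741]
force [1.987 0.174 0.04 ]
opening 0.04016154515335594
shift cm [-10.37   33.069   5.186] rotvec [-0.     0.001  0.002] deg 0.13045861093317895
shift cm [-10.359  33.07   17.686] rotvec [-0.     0.001  0.002] deg 0.13045861093317895
```

Call:
{"method": "move_arm", "body": {
  "commands": [
    [4,-1.5,5,0.5,0,0,0],
    [4,-3.2,10.5,1,0,0,0],
    [4,-5,16,1.5,0,0,0],
    [4,-6.7,21.5,2,0,0,0],
    [4,-8.5,27,3,0,0,0],
    [4,-9.8,31,4,0,0,0],
    [4,-10.4,33.1,5,0,0,0],
    [4,-10.4,33.1,5,0,0,0]
  ]
}}

```text
clock: 2.25
tool_pos: [0.4988, 0.0201, 0.2704]
orientation: [-179.9, -0.1, 173.4]
force: [-0.1, -0.2, 0.7]
opening: 0.0397
```

```bash
python3 -c "
from h import *
st();delta([.500,.0205,.146],[180,0,173])
T=cams.snapshot('top');save(T,'t1.png',(190,90,320,220),4.6);W=cams.snapshot('wrist');save(W,'w1.png')"
```

```text
clock 2.25
tool_pos [0.499 0.02  0.27 ]
orientation [-179.945   -0.116  173.37 ]
joint_pos [  24.891    2.25   -16.814   -0.014  -71.064 -121.517]
force [-0.056 -0.193  0.695]
opening 0.03967250524825202
shift cm [-0.139  0.065 12.442] rotvec [-0.001 -0.002  0.006] deg 0.39153216238724253
```

View pics/w1.png

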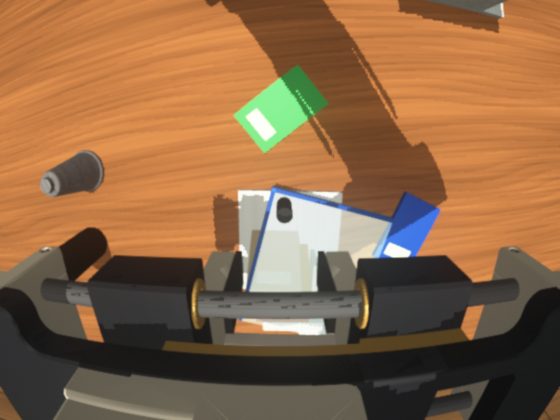

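```bash
python3 -c "
from h import *
W=cams.snapshot('wrist')
for p in [(284,201),(284,217)]: print(onz(W,*p,.169,True),onz(W,*p,.133,True))
# arc
pin=np.array([.6552,.061]); 
for k in range(0,14):
    a=np.radians(22.4-6.3*k); v=.159*np.array([-np.cos(a),-np.sin(a),0]); w=RR.apply(v)[:2]+pin
    print(k,round(.26+k*.11,2),w)
"
```

```text
[0.489 0.024 0.169] [0.499 0.023 0.133]
[0.503 0.022 0.169] [0.514 0.021 0.133]
0 0.26 [0.502 0.019]
1 0.37 [0.498 0.036]
2 0.48 [0.496 0.053]
3 0.59 [0.496 0.071]
4 0.7 [0.499 0.088]
5 0.81 [0.502 0.105]
6 0.92 [0.508 0.122]
7 1.03 [0.516 0.137]
8 1.14 [0.525 0.152]
9 1.25 [0.536 0.166]
10 1.36 [0.548 0.178]
11 1.47 [0.562 0.189]
12 1.58 [0.576 0.199]
13 1.69 [0.592 0.207]
```

View pics/t1.png

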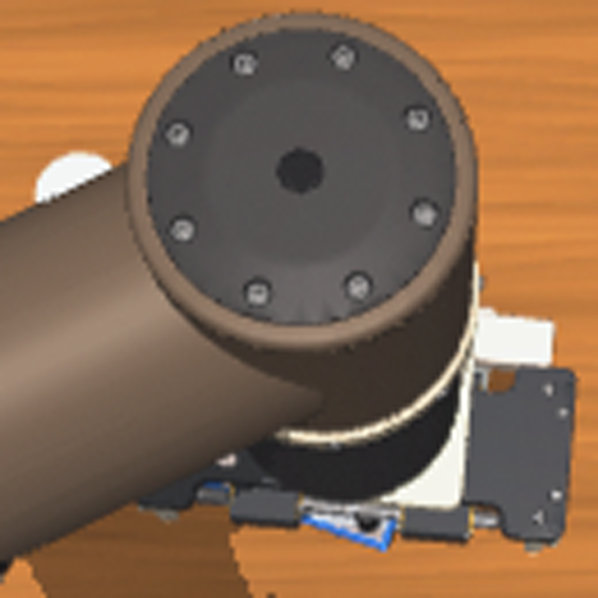

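```bash
python3 -c "
from h import *
S=cams.snapshot('side');save(S,'s1.png')
T=cams.snapshot('top')
for z in (.4,.5,.6,.7): print(onz(T,255,127,z))"
```

```text
[0.613 0.04  0.4  ]
[0.577 0.033 0.5  ]
[0.54  0.027 0.6  ]
[0.504 0.02  0.7  ]
```

View pics/s1.png

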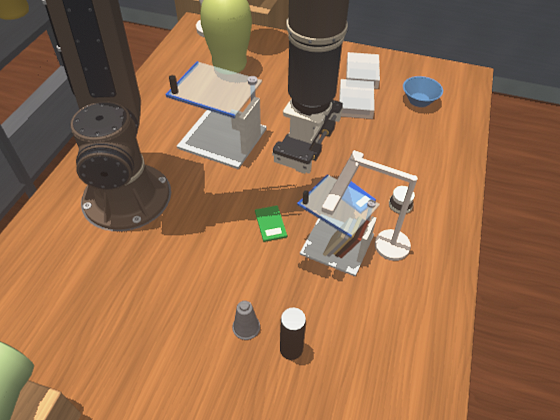

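Call:
{"method": "move_arm", "body": {
  "commands": [
    [4,0,0,3,0,0,0],
    [4,0,0.1,6,0,0,0],
    [4,0,0.2,8,0,0,0],
    [4,0,0.2,10,0,0,0],
    [4,0,0.2,11.5,0,0,0],
    [4,0,0.2,12.4,0,0,0],
    [3,0,0.2,12.4,0,0,0],
    [2.8,0,0.2,12.4,0,0,0]
  ]
}}

```text
clock: 3.5
tool_pos: [0.4998, 0.0215, 0.1482]
orientation: [180.0, 0.1, 173.3]
force: [-0.2, -0.4, 0.8]
opening: 0.0294
```

```bash
python3 -c "
from h import *
st()
W=cams.snapshot('wrist');save(W,'w2.png')
S=cams.snapshot('side');save(S,'s2.png',(250,90,450,290),3)"
```

```text
clock 3.5
tool_pos [0.5   0.021 0.148]
orientation [179.98    0.056 173.29 ]
joint_pos [  25.018    7.979  -27.392    0.015  -54.57  -121.737]
force [-0.194 -0.392  0.803]
opening 0.02941393464044227
```

View pics/w2.png

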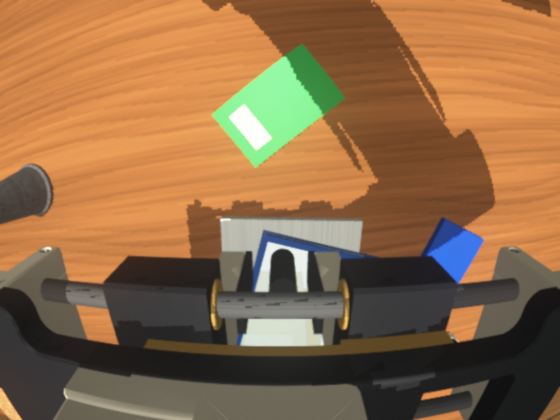

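View pics/s2.png

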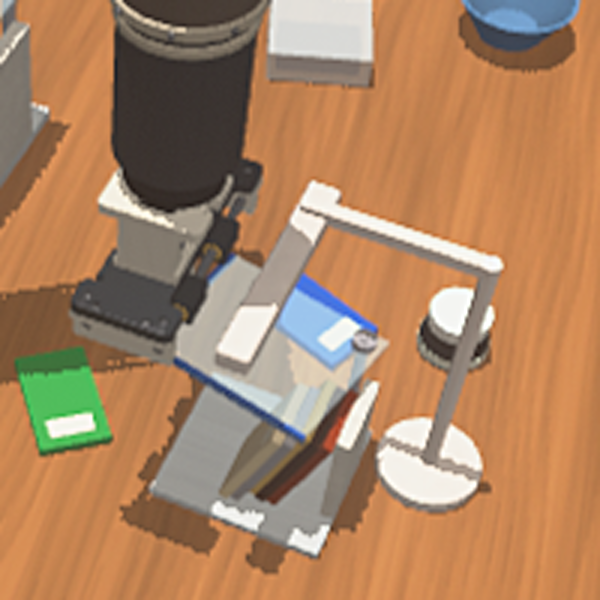

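Call:
{"method": "move_arm", "body": {
  "commands": [
    [2.8,0.3,0.8,0,0,0,0],
    [2.8,0.7,1.9,0,0,0,0],
    [2.8,1.0,3.4,0,0,0,0.03],
    [2.8,1.2,5.1,0,0,0,0.07],
    [2.8,1.2,6.8,0,0,0,0.11],
    [2.8,1.0,8.6,0,0,0,0.15],
    [2.8,0.6,10.3,0,0,0,0.19],
    [2.8,0.1,11.9,0,0,0,0.23]
  ]
}}

```text
clock: 4.6
tool_pos: [0.5118, 0.141, 0.1476]
orientation: [-180.0, -0.0, 160.1]
force: [-0.5, -0.1, 0.4]
opening: 0.0278
```

```bash
python3 -c "
from h import *
st()
for a in (-28,-34,-40,-46,-52,-58,-62):
    v=159*np.array([-np.cos(np.radians(a)),-np.sin(np.radians(a)),0]); w=RR.apply(v)/1000+np.array([.6535,.0623,.147]); print(a,w); delta(w,[180,0,160])
W=cams.snapshot('wrist');save(W,'w3.png')"
```

```text
clock 4.6
tool_pos [0.512 0.141 0.148]
orientation [-179.991   -0.014  160.07 ]
joint_pos [  36.575   10.922  -23.765   -0.009  -55.328 -146.5  ]
force [-0.548 -0.113  0.371]
opening 0.027830692723657596
-28 [0.523 0.153 0.147]
shift cm [-0.647  1.563  0.06 ] rotvec [-0.    -0.     0.001] deg 0.07230314939880435
-34 [0.534 0.167 0.147]
shift cm [-1.163  3.145  0.06 ] rotvec [-0.    -0.     0.001] deg 0.07230314939880435
-40 [0.545 0.179 0.147]
shift cm [-1.842  4.665  0.059] rotvec [-0.    -0.     0.001] deg 0.07230314939880435
-46 [0.558 0.189 0.147]
shift cm [-2.676  6.105  0.059] rotvec [-0.    -0.     0.001] deg 0.07230314939880435
-52 [0.572 0.199 0.147]
shift cm [-3.656  7.45   0.059] rotvec [-0.    -0.     0.001] deg 0.07230314939880435
-58 [0.586 0.206 0.147]
shift cm [-4.771  8.686  0.058] rotvec [-0.    -0.     0.001] deg 0.07230314939880435
-62 [0.597 0.211 0.147]
shift cm [-5.583  9.442  0.058] rotvec [-0.    -0.     0.001] deg 0.07230314939880435
```

View pics/w3.png

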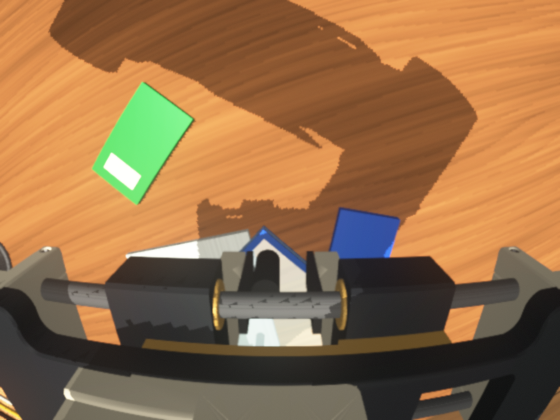

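Call:
{"method": "move_arm", "body": {
  "commands": [
    [2.8,-0.6,1.6,0,0,0,0.02],
    [2.8,-1.2,3.1,0,0,0,0.04],
    [2.8,-1.8,4.6,0,0,0,0.06],
    [2.8,-2.7,6.1,0,0,0,0.09],
    [2.8,-3.6,7.4,0,0,0,0.12],
    [2.8,-4.7,8.6,0,0,0,0.15],
    [2.8,-5.2,9.1,0,0,0,0.15],
    [2.8,-5.2,9.1,0,0,0,0.15]
  ]
}}

```text
clock: 5.65
tool_pos: [0.5925, 0.2076, 0.1473]
orientation: [-180.0, -0.0, 151.5]
force: [0.1, 0.7, -0.3]
opening: 0.0283
```

```bash
python3 -c "
from h import *
st()
W=cams.snapshot('wrist');save(W,'w4.png')
S=cams.snapshot('side');save(S,'s4.png',(250,90,450,290),3)"
```

```text
clock 5.65
tool_pos [0.592 0.208 0.147]
orientation [-179.988   -0.005  151.51 ]
joint_pos [  37.099   19.565  -11.665    0.001  -58.782 -155.589]
force [ 0.056  0.701 -0.303]
opening 0.028282029732943397
```

View pics/w4.png

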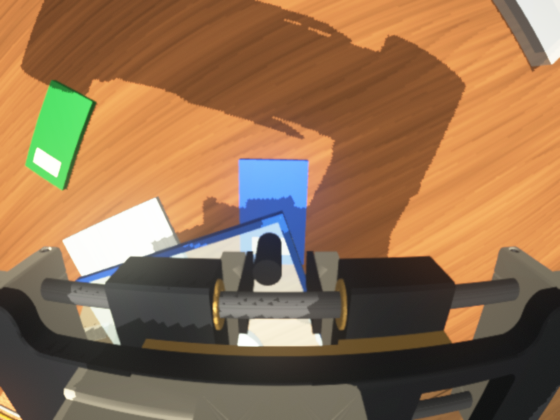

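View pics/s4.png

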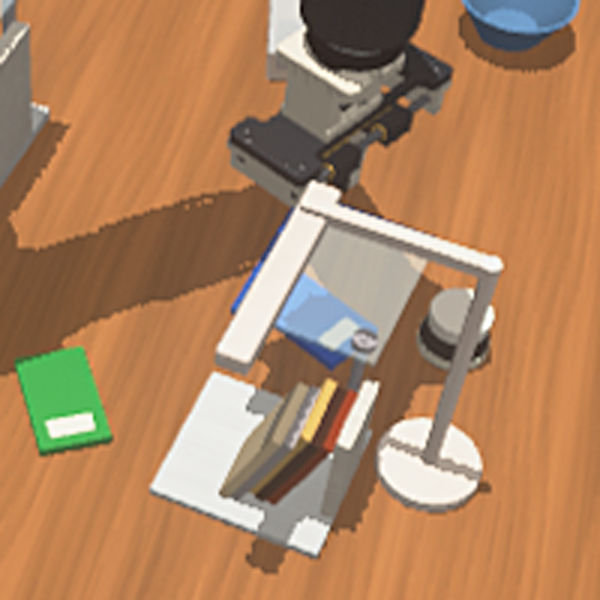

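```bash
python3 -c "
from h import *
delta([.592,.208,.26],[180,0,173]);delta([.47,.08,.26],[180,0,173]);delta([.44,.03,.26],[180,25,173])"
```

```text
shift cm [  0.025   0.062 -11.247] rotvec [-0.    -0.    -0.375] deg 21.49224581154704
shift cm [  4.641 -17.008 -11.246] rotvec [-0.    -0.    -0.375] deg 21.49224581154704
shift cm [  4.892 -22.833 -11.245] rotvec [-0.082 -0.431 -0.369] deg 32.86291736019397
```

Call:
{"method": "move_arm", "body": {
  "commands": [
    [2.8,0,0,-4,0,0,0],
    [2.8,0,0,-8,0,0,0],
    [2,1,-2,-11.2,0,0,-0.05],
    [1,2.2,-6,-11.2,0,0,-0.1],
    [0,3,-10,-11.2,0,0,-0.15],
    [0,3.8,-14,-11.2,0,0,-0.2],
    [0,4.6,-17,-11.2,0,0,-0.3],
    [0,4.7,-17.5,-11.2,0,0,-0.375]
  ]
}}

```text
clock: 6.75
tool_pos: [0.4656, 0.0747, 0.2604]
orientation: [179.9, 0.1, 173.1]
force: [0.7, -0.2, -0.7]
opening: 0.0003
```

```bash
python3 -c "
from h import *
st()
delta([.44,.03,.26],[180,30,173]); delta([.44,.03,.2],[180,30,173])"
```

```text
clock 6.75
tool_pos [0.466 0.075 0.26 ]
orientation [179.925   0.071 173.124]
joint_pos [  33.101   -0.4    -20.846   -0.013  -69.451 -129.973]
force [ 0.726 -0.226 -0.736]
opening 0.0002560917990638864
shift cm [ 2.01  -4.744  0.027] rotvec [ 0.002 -0.522  0.002] deg 29.92966435280408
shift cm [ 2.017 -4.752  6.027] rotvec [ 0.002 -0.522  0.002] deg 29.92966435280408
```

Call:
{"method": "move_arm", "body": {
  "commands": [
    [0,0.5,-1,0,0,-0.1,0],
    [0,1,-2,0,0,-0.2,0],
    [0,1.5,-3,0,0,-0.3,0],
    [0,2,-4,0,0,-0.4,0],
    [0,2,-4.7,0,0,-0.52,0],
    [0,2,-4.7,0,0,-0.52,0],
    [0,2,-4.7,0,0,-0.52,0],
    [0,2,-4.7,0,0,-0.52,0]
  ]
}}

```text
clock: 7.75
tool_pos: [0.4425, 0.0326, 0.2605]
orientation: [179.9, 29.8, 172.9]
force: [-0.3, 0.2, 0.5]
opening: 0.0002
```

```bash
python3 -c "
from h import *
st()
T=cams.snapshot('top');save(T,'t5.png',(190,90,320,220),4.6)
S=cams.snapshot('side');save(S,'s5.png')
W=cams.snapshot('wrist');save(W,'w5.png')"
```

```text
clock 7.75
tool_pos [0.442 0.033 0.26 ]
orientation [179.923  29.798 172.932]
joint_pos [  48.605  -23.267  -56.855   35.835  -44.401 -169.065]
force [-0.31   0.157  0.538]
opening 0.0001929010182301609
```

View pics/t5.png

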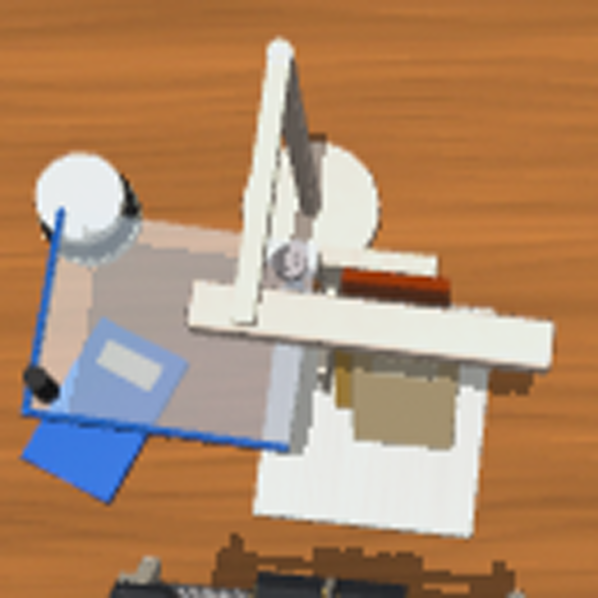

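View pics/s5.png

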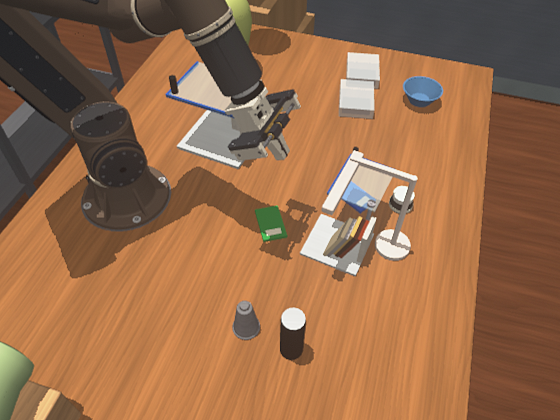

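View pics/w5.png

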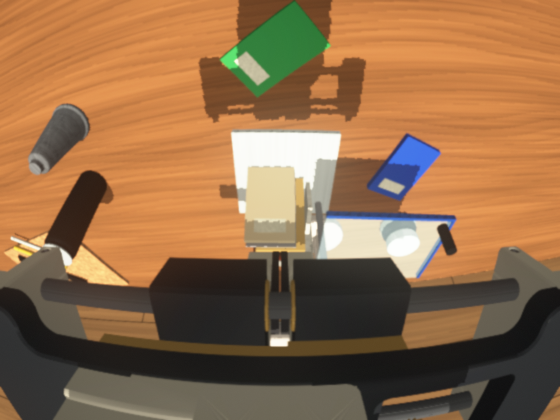

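```bash
python3 -c "
from h import *
T=cams.snapshot('top')
tz=lambda u,v:(u/4.6+190,v/4.6+90)
for n,p,z in [('foot l',(357,441),.011),('foot r',(453,449),.011),('knob',(37,378),.169),('cov corner near',(288,450),.131),('cov corner far',(25,410),.131),('top auburn l',(343,285),.113),('r',(452,300),.113),('pin',(292,258),.142)]:
  w=onz(T,*tz(*p),z); print(n,w,w2r(w))
"
```

```text
foot l [0.573 0.031 0.011] [-37.247  20.228  11.   ]
foot r [ 0.567 -0.031  0.011] [-36.608 -41.454  11.   ]
knob [0.58  0.203 0.169] [-51.284 191.907 169.   ]
cov corner near [0.544 0.066 0.131] [-71.171  51.84  131.   ]
cov corner far [0.571 0.217 0.131] [-62.178 205.38  131.   ]
top auburn l [0.646 0.033 0.113] [ 34.76   31.735 113.   ]
r [ 0.635 -0.031  0.113] [ 31.785 -33.485 113.   ]
pin [0.655 0.061 0.142] [ 39.526  60.495 142.   ]
```

Call:
{"method": "move_arm", "body": {
  "commands": [
    [0,0,0,0,0,0,-0.18],
    [0,0,0,0,0,0,-0.36],
    [0,0,0,0,0,0,-0.54],
    [0,0,0,0,0,0,-0.72],
    [0,0,0,0,0,0,-0.9],
    [0,0,0,0,0,0,-1.08],
    [0,0,0,0,0,0,-1.26],
    [0,0,0,0,0,0,-1.44]
  ]
}}

```text
clock: 8.95
tool_pos: [0.4419, 0.0321, 0.2595]
orientation: [-150.4, 3.5, -103.2]
force: [0.5, 0.5, 0.1]
opening: 0.0
```

Call:
{"method": "move_arm", "body": {
  "commands": [
    [0,0,0,0,0,0,-0.18],
    [0,0,0,0,0,0,-0.36],
    [0,0,0,0,0,0,-0.54],
    [0,0,0,0,0,0,-0.72],
    [0,0,0,0,0,0,-0.9],
    [0,0,0,0,0,0,-1.08],
    [0,0,0,0,0,0,-1.26],
    [0,0,0,0,0,0,-1.44]
  ]
}}

```text
clock: 9.95
tool_pos: [0.4419, 0.032, 0.2595]
orientation: [-171.8, -28.7, -23.8]
force: [-0.3, 0.5, 0.1]
opening: 0.0005
```

```bash
python3 -c "
from h import *
st()
for t in (45,60): delta([.45,.0,.2],[180,-t,-7])"
```

```text
clock 9.95
tool_pos [0.442 0.032 0.259]
orientation [-171.798  -28.712  -23.767]
joint_pos [ 48.621 -23.269 -56.985  35.887 -44.387  -3.765]
force [-0.318  0.481  0.074]
opening 0.0005385033959685356
shift cm [-1.076  3.463  5.758] rotvec [ 0.035  0.264 -0.254] deg 21.107114793166733
shift cm [-1.076  3.463  5.758] rotvec [ 0.068  0.525 -0.25 ] deg 33.52157808217502
```

Call:
{"method": "move_arm", "body": {
  "commands": [
    [0,-0.2,0.7,1,0.01,0.1,-0.05],
    [0,-0.4,1.4,2,0.03,0.2,-0.1],
    [0,-0.6,2.1,3,0.04,0.3,-0.15],
    [0,-0.8,2.8,4,0.05,0.4,-0.2],
    [0,-1,3.5,5,0.07,0.525,-0.25],
    [0,-1.1,3.5,5.8,0.07,0.525,-0.25],
    [0,-1.1,3.5,5.8,0.07,0.525,-0.25],
    [0,-1.1,3.5,5.8,0.07,0.525,-0.25]
  ]
}}

```text
clock: 10.95
tool_pos: [0.5185, 0.0304, 0.4383]
orientation: [179.7, -55.4, -7.7]
force: [-0.4, -0.0, -0.4]
opening: 0.0003
```

```bash
python3 -c "
from h import *
st()
S=cams.snapshot('side');save(S,'s6.png')"
```

```text
clock 10.95
tool_pos [0.518 0.03  0.438]
orientation [179.713 -55.446  -7.654]
joint_pos [ 34.42  -27.397 -58.182  72.414 -35.65   -5.893]
force [-0.396 -0.02  -0.427]
opening 0.00033326385107442023
```

View pics/s6.png

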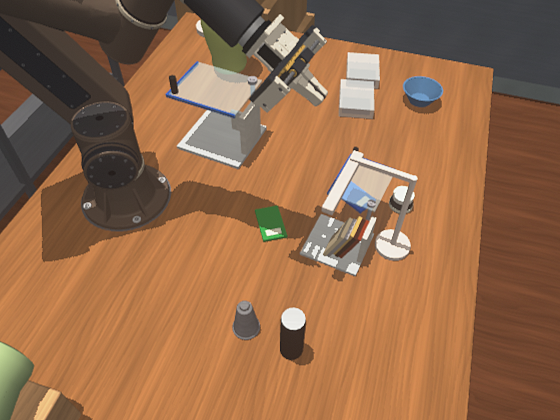

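```bash
cat > kin.py <<'E'
from h import *
from scipy.optimize import least_squares
D=[([-57.2917,20.5931,.6323,-.0198,-70.1342,-16.5066],[.18817,-.64773,.22559],[179.9036,-.009,-163.805]),
([-15.137,-2.945,-15.371,0,-77.527,-81.741],[.3574,-.2954,.3218],[-179.993,.046,173.122]),
([24.891,2.25,-16.814,-.014,-71.064,-121.517],[.4988,.0201,.2704],[-179.945,-.116,173.37]),
([25.018,7.979,-27.392,.015,-54.57,-121.737],[.4998,.0215,.1482],[179.98,.056,173.29]),
([36.575,10.922,-23.765,-.009,-55.328,-146.5],[.5118,.141,.1476],[-179.991,-.014,160.07]),
([37.099,19.565,-11.665,.001,-58.782,-155.589],[.5925,.2076,.1473],[-179.988,-.005,151.51]),
([33.101,-.4,-20.846,-.013,-69.451,-129.973],[.4656,.0747,.2604],[179.925,.071,173.124]),
([48.605,-23.267,-56.855,35.835,-44.401,-169.065],[.4425,.0326,.2605],[179.923,29.798,172.932]),
([48.621,-23.269,-56.985,35.887,-44.387,-3.765],[.4419,.032,.2595],[-171.798,-28.712,-23.767]),
([34.42,-27.397,-58.182,72.414,-35.65,-5.893],[.5185,.0304,.4383],[179.713,-55.446,-7.654])]
E_=lambda a,d:Ro.from_euler(a,d,degrees=True)
def fk(q,P,s4=1,s6=1):
    a1,b1,d1,L1,L2,e,b2,d,f,b3=P
    A=E_('z',q[0]);F=E_('y',q[1]-q[2]); G=F*E_('x',s4*q[3]); H=G*E_('y',-q[4])*E_('x',s6*q[5])
    p=A.apply(np.array([a1,b1,d1])+E_('y',q[1]).apply([0,0,L1])+F.apply([L2,0,e])+G.apply([0,b2,0])+(G*E_('y',-q[4])).apply([d,b3,f]))
    return p,A*H
def C0(s4,s6):
    Rm=[(fk(q,np.zeros(10),s4,s6)[1].inv()*rot(r)) for q,p,r in D]
    m=Ro.concatenate(Rm).mean(); return m,max((m.inv()*r).magnitude() for r in Rm)
best=None
for s4 in(1,-1):
  for s6 in(1,-1):
    m,e=C0(s4,s6)
    if best is None or e<best[0]: best=(e,s4,s6,m)
_,S4,S6,C=best
f=lambda P:np.concatenate([fk(q,P,S4,S6)[0]-p for q,p,r in D]+[1e-3*np.array(P)])
sol=least_squares(f,[0,-.19,.2,.4,.4,0,0,.3,0,0]); P=sol.x
def FK(q):
    p,R=fk(q,P,S4,S6); return p,R*C
LO=np.array([-176.03,-82.01,-58.28,-173.87,-174.79,-173.66]);HI=np.array([176.03,121.73,71.71,95.51,-.11,173.66])
def IK(p,rpy,q0):
    R=rot(rpy)
    def g(q):
        pp,RR_=FK(q); return np.concatenate([(pp-p)*10,(R.inv()*RR_).as_rotvec()*3])
    s=least_squares(g,np.clip(q0,LO+.1,HI-.1),bounds=(LO,HI),x_scale=30.); pp,R2=FK(s.x)
    return s.x,np.linalg.norm(pp-p)*1000,np.degrees((R.inv()*R2).magnitude())
if __name__=="__main__":
    print(best[:3],P); print(np.round(np.array([(fk(q,P,S4,S6)[0]-p)*1000 for q,p,r in D]),1))
E
cat > ik1.py <<'E'
from kin import *
q0=sensors.get_obs()["joint_pos"]
for th in (45,55,60,65,70):
  for rx,z in ((-70,120),(-60,35),(-40,35),(5,35)):
    q,e,a=IK(r2w([rx,-10,z]),[180,-th,-7],q0); print(th,rx,z,np.round(q),round(e,1),round(a,1))
E
python3 kin.py; python3 ik1.py
```

```text
(2.100338556790205e-05, -1, -1) [ 0.     0.     0.199  0.602  0.464 -0.    -0.096  0.378 -0.    -0.096]
[[-0.  0.  0.]
 [ 0.  0.  0.]
 [-0. -0.  0.]
 [-0. -0.  0.]
 [ 0.  0.  0.]
 [-0.  0. -0.]
 [ 0. -0. -0.]
 [-0.  0. -0.]
 [ 0.  0. -0.]
 [-0. -0.  0.]]
45 -70 120 [ 18.  -2. -58.  49. -10.  20.] 46.2 17.7
45 -60 35 [ -0.  11. -36. -89.  -0. 174.] 9.3 5.3
45 -40 35 [  7.  11. -58.  96. -12. -20.] 60.0 21.6
45 5 35 [  6.  12. -56.  96. -12. -19.] 52.8 21.2
55 -70 120 [ -0.  -0. -39. -89.  -0. 174.] 13.7 6.5
55 -60 35 [ 15.  12. -58.  96. -22. -30.] 88.7 29.0
55 -40 35 [ 15.  11. -58.  96. -23. -30.] 79.6 28.8
55 5 35 [ 14.  12. -57.  96. -22. -28.] 72.3 28.7
60 -70 120 [ 13.   3. -58.  96. -20. -25.] 100.5 26.1
60 -60 35 [ 22.  14. -58.  96. -31. -39.] 98.3 32.2
60 -40 35 [ 21.  14. -58.  96. -31. -39.] 89.2 32.1
60 5 35 [ 21.  14. -58.  96. -32. -38.] 81.9 32.0
65 -70 120 [ 18.   4. -58.  96. -27. -31.] 109.5 29.5
65 -60 35 [ 30.  21. -58.  96. -45. -54.] 107.8 34.8
65 -40 35 [ 30.  20. -58.  96. -45. -53.] 98.2 34.9
65 5 35 [ 29.  20. -58.  96. -45. -52.] 88.6 35.0
70 -70 120 [ 25.   8. -58.  96. -38. -41.] 119.2 32.4
70 -60 35 [ 40.  36. -58.  96. -65. -79.] 116.4 36.3
70 -40 35 [ 40.  35. -58.  96. -65. -78.] 105.7 36.6
70 5 35 [ 38.  33. -58.  96. -64. -75.] 92.1 37.1
```

```bash
cat > ik2.py <<'E'
from kin import *
rng=np.random.default_rng(0)
def sols(p,rpy,n=25):
    out=[]
    for _ in range(n):
        q0=np.array([rng.uniform(-60,60),rng.uniform(-40,90),rng.uniform(-58,70),rng.uniform(-173,95),rng.uniform(-170,-1),rng.uniform(-170,170)])
        q,e,a=IK(p,rpy,q0)
        if e<.5 and a<.2 and not any(np.abs(q-o).max()<2 for o in out): out.append(q)
    return out
if __name__=="__main__":
  for th in (35,45,55,60):
    for rx,z in ((-60,35),(5,35)):
      for fl in (0,1):
        rpy=[180,-th,-7] if fl else [180,th,173]
        for q in sols(r2w([rx,-10,z]),rpy): print(th,rx,"flip" if fl else "norm",np.round(q))
E
python3 ik2.py
```

```text
45 -60 norm [ -28.   17.  -54. -148.  -28.   76.]
45 -60 flip [ -28.   17.  -54. -148.  -28. -104.]
45 5 norm [ -23.   20.  -45. -148.  -22.   71.]
45 5 flip [ -23.   20.  -45. -148.  -22. -109.]
55 5 norm [ -29.   30.  -57. -157.  -53.   89.]
55 5 flip [ -29.   30.  -57. -157.  -53.  -91.]
```

```bash
cat > ik3.py <<'E'
from kin import *
from ik2 import sols
LAMPY=-8.2
def box(c0,c1,n=9):
    g=[np.linspace(a,b,n) for a,b in zip(c0,c1)]; m=np.stack(np.meshgrid(*g,indexing='ij'),-1).reshape(-1,3); return m
# bar: front edge centre
bar0=np.array([.574+.013,.0125,.243]); LB=Ro.from_euler('z',LAMPY,degrees=True)
bar=LB.apply(box([-.013,-.095,-.01],[.013,.095,.01],12))+bar0
arm=LB.apply(box([0,.065-.007,-.0],[.138,.065+.007,.01],10))+bar0
def cover(ang):
    c=box([-.141,-.111,0],[.014,.014,.005],16); 
    return RR.apply(Ro.from_euler('z',-ang).apply(c)+np.array([.040,.062,.128]))+OR
bs=RR.apply(box([.05,-.022,.008],[.062,.05,.108],10))+OR
def boxd(pts,lo,hi):
    d=np.maximum(np.maximum(lo-pts,pts-hi),0); return np.linalg.norm(d,axis=1).min()
def clear(p,Rt,pts):
    l=Rt.inv().apply(pts-p)
    body=boxd(l,np.array([-.039,-.0965,-.16]),np.array([.039,.0965,-.066]))
    z=l[:,2]; r=np.hypot(l[:,0],l[:,1]); dz=np.maximum(np.maximum(-.43-z,z+.15),0); cyl=np.hypot(np.maximum(r-.05,0),dz).min()
    return min(body,cyl)*1000
def rpyof(th,al,roll):
    # tool z az = RY+al, tilt th, jaw horizontal then roll about tool z
    R=Ro.from_euler('z',RY+al,degrees=True)*Ro.from_euler('y',-th,degrees=True)*Ro.from_euler('x',180,degrees=True)*Ro.from_euler('z',roll,degrees=True)
    return R.as_euler('xyz',degrees=True)
if __name__=="__main__":
  cv=cover(1.62)
  qs=[np.array([20,10,-45,0,-10,q6]) for q6 in (-120,0,60)]
  for al in (0,15,30,45,60):
   for th in (30,35,40,45,50,55):
    for roll in (0,90,180,270):
      r=rpyof(th,al,roll); ok=[]
      for rx in (-62,0):
        b=None
        for q0 in qs:
            p=r2w([rx,-5,22]); q,e,a=IK(p,r,q0)
            if e<.5 and a<.2: b=q;break
        ok.append(b)
      if all(x is not None for x in ok):
        c=[[round(clear(r2w([rx,-5,22]),rot(r),pt)) for pt in (bar,cv,bs)] for rx in (-62,0)]
        print(al,th,roll,np.round(ok[0]),np.round(ok[1]),c)
E
python3 ik3.py
```

```text
15 45 0 [ -21.   17.  -41. -112.  -22. -135.] [ -14.   19.  -32. -105.  -16. -149.] [[112, 40, 123], [71, 0, 63]]
15 45 90 [ -21.   17.  -41. -112.  -22.  135.] [ -14.   19.  -32. -105.  -16.  121.] [[64, 15, 87], [30, 12, 36]]
15 45 180 [ -21.   17.  -41. -112.  -22.   45.] [ -14.   19.  -32. -105.  -16.   31.] [[112, 40, 123], [71, 0, 63]]
15 45 270 [ -21.   17.  -41. -112.  -22.  -45.] [ -14.   19.  -32. -105.  -16.  -59.] [[64, 15, 87], [30, 12, 36]]
15 50 0 [ -32.   23.  -48. -125.  -37. -111.] [ -26.   23.  -40. -123.  -30. -120.] [[124, 46, 129], [86, 8, 69]]
15 50 90 [ -32.   23.  -48. -125.  -37.  159.] [ -26.   23.  -40. -123.  -30.  150.] [[75, 18, 97], [36, 15, 44]]
15 50 180 [ -32.   23.  -48. -125.  -37.   69.] [ -26.   23.  -40. -123.  -30.   60.] [[124, 46, 129], [86, 8, 69]]
15 50 270 [ -32.   23.  -48. -125.  -37.  -21.] [ -26.   23.  -40. -123.  -30.  -30.] [[75, 18, 97], [36, 15, 44]]
15 55 0 [ -39.   31.  -54. -130.  -51.  -95.] [ -32.   29.  -45. -130.  -44. -105.] [[135, 52, 136], [100, 17, 76]]
15 55 180 [ -39.   31.  -54. -130.  -51.   85.] [ -32.   29.  -45.
[... 6587 characters left out ...]
. -52. 128.] [-20.  29. -17. -69. -52. 123.] [[41, 35, 79], [34, 28, 23]]
60 50 180 [-22.  27. -23. -70. -52.  38.] [-20.  29. -17. -69. -52.  33.] [[86, 79, 67], [53, 53, 36]]
60 50 270 [-22.  27. -23. -70. -52. -52.] [-20.  29. -17. -69. -52. -57.] [[41, 35, 79], [34, 28, 23]]
60 55 0 [ -27.   30.  -23.  -74.  -57. -135.] [ -24.   32.  -17.  -73.  -56. -140.] [[99, 86, 74], [70, 59, 42]]
60 55 90 [-27.  30. -23. -74. -57. 135.] [-24.  32. -17. -73. -56. 130.] [[50, 45, 83], [40, 36, 28]]
60 55 180 [-27.  30. -23. -74. -57.  45.] [-24.  32. -17. -73. -56.  40.] [[99, 86, 74], [70, 59, 42]]
60 55 270 [-27.  30. -23. -74. -57. -45.] [-24.  32. -17. -73. -56. -50.] [[50, 45, 83], [40, 36, 28]]
```

```bash
cat > path.py <<'E'
from ik3 import *
def path(p0,R0,p1,R1,q,n=16,show=True):
    w=(R0.inv()*R1).as_rotvec(); prev=q; worst=0;me=0
    for k in range(1,n+1):
        t=k/n; p=p0+(p1-p0)*t; R=R0*Ro.from_rotvec(w*t)
        q2,e,a=IK(p,R.as_euler('xyz',degrees=True),prev); worst=max(worst,np.abs(q2-prev).max()); me=max(me,e,a)
        if show and k%4==0: print(k,np.round(q2),round(e,1),round(a,1))
        prev=q2
    print("max step",worst,"max err",me,"rot",np.degrees(np.linalg.norm(w)),"len",np.linalg.norm(p1-p0)); return prev
if __name__=="__main__":
  o=sensors.get_obs(); p=o["tool_pos"];R=rot(o["orientation"]);q=o["joint_pos"]
  for roll in (0,180):
    for al,th in ((30,50),(40,50),(40,55)):
      print("----",roll,al,th)
      B=rot(rpyof(0,al,roll)); pB=np.array([.42,-.08,.30])
      qb=path(p,R,pB,B,q,20)
      C=rot(rpyof(th,al,roll)); pC=r2w([-100,-30,150])
      qc=path(pB,B,pC,C,qb)
      qd=path(pC,C,r2w([-70,10,22]),C,qc); qe=path(r2w([-70,10,22]),C,r2w([-10,10,22]),C,qd)
E
python3 path.py
```

```text
---- 0 30 50
4 [ 41. -28. -51.  47. -43.  20.] 0.0 0.0
8 [ 37. -26. -41.  27. -50.  45.] 0.0 0.0
12 [ 29. -20. -32.  12. -58.  68.] 0.0 0.0
16 [ 21. -13. -25.   3. -67.  85.] 0.0 0.0
20 [ 16.  -6. -21.   0. -75.  97.] 0.0 0.0
max step 7.2408848170287 max err 3.852051031638894e-08 rot 62.83234218997813 len 0.20269012656602894
4 [ 16. -11. -30.  -2. -58.  98.] 0.0 0.0
8 [ 16. -13. -39.  -5. -39. 100.] 0.0 0.0
12 [ 15. -12. -46. -15. -19. 110.] 0.0 0.0
16 [ -9.  -3. -37. -64. -26. 174.] 2.4 0.9
max step 21.18609874395483 max err 2.412119504209393 rot 50.000000000000014 len 0.18552679878868053
4 [ -5.  -0. -37. -66. -22. 174.] 8.0 2.9
8 [ -3.   4. -37. -67. -18. 174.] 13.6 5.0
12 [ -0.   7. -36. -68. -16. 174.] 19.2 7.2
16 [  2.  11. -35. -69. -14. 174.] 24.4 9.3
max step 1.0781985665997524 max err 24.357593675125905 rot 0.0 len 0.13741906709041504
4 [  1.  13. -33. -69. -14. 174.] 23.4 9.2
8 [  1.  14. -32. -69. -14. 174.] 22.4 9.0
12 [  0.  15. -30. -69. -15. 174.] 21.4 8.8
16 [  0.  16. -29. -68. -15. 174.] 20.4 8.6
max step 0.3808223854061694 max err 24.108018941435052 rot 0.0 len 0.
[... 4977 characters left out ...]
-6. -33. -43. -37. -23.] 0.0 0.0
16 [-27.   5. -33. -75. -47.  22.] 0.0 0.0
max step 11.70772566695728 max err 2.4955238112442857e-08 rot 55.00000000000002 len 0.18552679878868053
4 [-27.  10. -34. -79. -46.  30.] 0.0 0.0
8 [-28.  15. -35. -84. -46.  38.] 0.0 0.0
12 [-29.  21. -35. -90. -46.  47.] 0.0 0.0
16 [-30.  26. -36. -95. -47.  55.] 0.0 0.0
max step 2.134358862344733 max err 3.194635276457953e-09 rot 0.0 len 0.13741906709041504
4 [-29.  27. -34. -94. -46.  54.] 0.0 0.0
8 [-28.  27. -33. -94. -46.  52.] 0.0 0.0
12 [-27.  27. -31. -94. -45.  50.] 0.0 0.0
16 [-26.  28. -29. -93. -45.  48.] 0.0 0.0
max step 0.4488532996906329 max err 1.4369584818944204e-12 rot 0.0 len 0.060000000000000074
```

```bash
cat > go.py <<'E'
from path import *
def go(p,th,al,roll=180):
    delta(p,rpyof(th,al,roll))
E
python3 -c "
from go import *
go([.42,-.08,.30],0,40)"
```

```text
shift cm [-16.097  12.271   1.075] rotvec [-1.151 -0.432  2.193] deg 144.0692310089029
```

Call:
{"method": "move_arm", "body": {
  "commands": [
    [0,-1,0.8,0,-0.08,-0.03,0.15],
    [0,-2,1.6,0.1,-0.16,-0.06,0.3],
    [0,-3,2.4,0.2,-0.24,-0.09,0.46],
    [0,-4,3.2,0.3,-0.32,-0.12,0.61],
    [0,-5,4,0.4,-0.4,-0.15,0.76],
    [0,-6,4.7,0.5,-0.48,-0.18,0.91],
    [0,-7,5.4,0.5,-0.56,-0.21,1.07],
    [0,-8,6.1,0.5,-0.58,-0.22,1.1]
  ]
}}

```text
clock: 12.0
tool_pos: [0.4691, -0.0236, 0.3688]
orientation: [-158.7, -25.9, -87.4]
force: [-1.1, 0.2, 0.8]
opening: 0.0004
```

```bash
python3 -c "
from go import *
st()
go([.42,-.08,.30],0,40)"
```

```text
clock 12.0
tool_pos [ 0.469 -0.024  0.369]
orientation [-158.728  -25.878  -87.436]
joint_pos [ 47.669 -15.092 -39.834  35.074 -71.229 -53.544]
force [-1.135  0.173  0.8  ]
opening 0.000423244994841501
shift cm [1.87  7.903 6.098] rotvec [-0.567 -0.217  1.093] deg 71.64676216290943
```

Call:
{"method": "move_arm", "body": {
  "commands": [
    [0,0.2,1,0.8,-0.08,-0.03,0.15],
    [0,0.5,2,1.6,-0.16,-0.06,0.3],
    [0,0.7,3,2.4,-0.24,-0.09,0.46],
    [0,1,4,3.2,-0.32,-0.12,0.61],
    [0,1.2,5,4,-0.4,-0.15,0.76],
    [0,1.5,6.2,4.8,-0.48,-0.18,0.91],
    [0,1.9,7.9,6.1,-0.56,-0.21,1.08],
    [0,1.9,7.9,6.1,-0.57,-0.22,1.09]
  ]
}}

```text
clock: 13.0
tool_pos: [0.4185, -0.0822, 0.2994]
orientation: [179.8, -0.0, -146.9]
force: [-0.7, 0.9, -0.2]
opening: 0.0002
```

```bash
python3 -c "
from go import *
st()
go(r2w([-100,-30,150]),50,40)"
```

```text
clock 13.0
tool_pos [ 0.419 -0.082  0.299]
orientation [ 179.759   -0.02  -146.885]
joint_pos [ 15.383  -6.262 -21.092  -0.232 -75.263 -72.209]
force [-0.711  0.892 -0.17 ]
opening 0.00023399986395882091
shift cm [-11.114   1.126  14.938] rotvec [ 0.005 -0.873  0.   ] deg 50.020580738896406
```

Call:
{"method": "move_arm", "body": {
  "commands": [
    [0,-1.5,0.1,2,0,-0.12,0],
    [0,-3,0.3,4,0,-0.24,0],
    [0,-4.5,0.4,6,0,-0.36,0],
    [0,-6,0.6,8,0,-0.48,0],
    [0,-7.5,0.7,10,0,-0.6,0],
    [0,-9,0.9,12,0,-0.7,0],
    [0,-10,1,13.5,0,-0.8,0],
    [0,-11.1,1.1,14.9,0,-0.87,0]
  ]
}}

```text
clock: 14.0
tool_pos: [0.503, -0.0101, 0.1529]
orientation: [179.8, 49.1, -146.5]
force: [-1.7, 0.1, -1.6]
opening: 0.0005
```

```bash
python3 -c "
from go import *
st(); print(w2r(sensors.get_obs()['tool_pos']))
S=cams.snapshot('side');save(S,'s7.png')
W=cams.snapshot('wrist');save(W,'w7.png')
T=cams.snapshot('top');save(T,'t7.png')"
```

```text
clock 14.0
tool_pos [ 0.503 -0.01   0.153]
orientation [ 179.805   49.065 -146.519]
joint_pos [-17.024   1.118 -32.344 -64.179 -40.543   6.084]
force [-1.684  0.063 -1.6  ]
opening 0.00045845628376650746
[-102.218  -28.724  152.937]
```

View pics/s7.png

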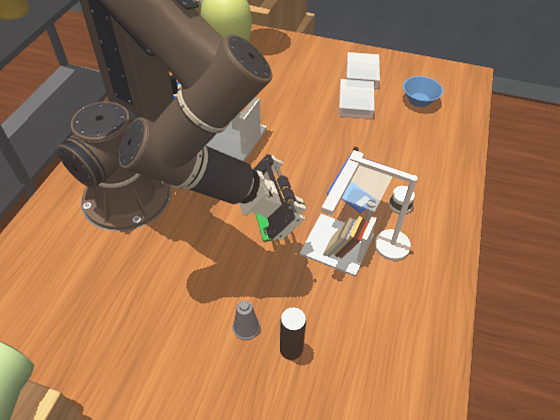

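View pics/w7.png

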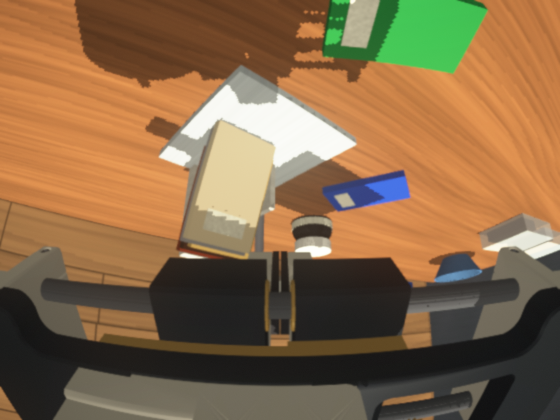

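View pics/t7.png

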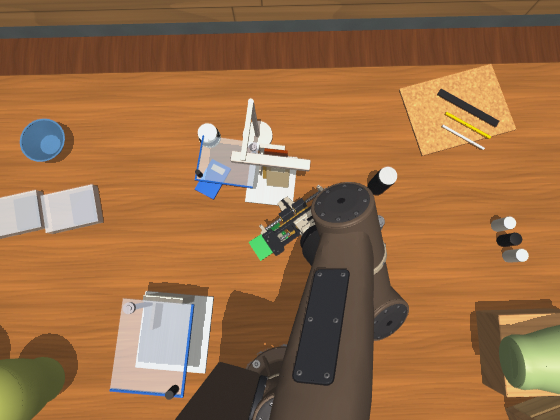

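```bash
python3 -c "
from go import *
go(r2w([-75,10,60]),50,40);go(r2w([-75,10,22]),50,40)
R=rot(rpyof(50,40,180)); print('rack x in tool',R.inv().apply(RR.apply([1,0,0])),'y',R.inv().apply(RR.apply([0,1,0])))"
```

```text
shift cm [3.667 1.261 9.636] rotvec [ 0.009 -0.023 -0.004] deg 1.4553916027917204
shift cm [ 6.52   1.227 12.146] rotvec [ 0.009 -0.023 -0.004] deg 1.4553916027917204
rack x in tool [-0.492 -0.643  0.587] y [-0.413  0.766  0.492]
```

Call:
{"method": "move_arm", "body": {
  "commands": [
    [0,0.6,0.2,1.6,0,-0.01,0],
    [0,1.5,0.5,4,0,-0.02,0],
    [0,2.6,0.9,7,0,-0.02,0],
    [0,3.7,1.3,9.6,0,-0.02,0],
    [0,4.7,1.3,10.5,0,-0.02,0],
    [0,5.7,1.3,11.4,0,-0.02,0],
    [0,6.5,1.2,12.1,0,-0.02,0],
    [0,6.5,1.2,12.1,0,-0.02,0]
  ]
}}

```text
clock: 15.15
tool_pos: [0.5353, 0.0274, 0.024]
orientation: [179.3, 49.9, -146.9]
force: [0.3, -0.7, 0.2]
opening: 0.0003
```

```bash
python3 -c "
from go import *
st(); print(w2r(sensors.get_obs()['tool_pos']))
S=cams.snapshot('side');save(S,'s8.png',(220,130,420,280),4)
W=cams.snapshot('wrist');save(W,'w8.png')
go(r2w([-75,10,22]),50,40)
go(r2w([-45,10,22]),50,40)"
```

```text
clock 15.15
tool_pos [0.535 0.027 0.024]
orientation [ 179.298   49.899 -146.927]
joint_pos [-23.263  21.551 -34.068 -88.021 -40.073  41.866]
force [ 0.285 -0.738  0.164]
opening 0.00032138424595630065
[-74.721  12.377  23.996]
shift cm [ 0.377 -0.093  0.018] rotvec [0.011 0.    0.002] deg 0.661660305602778
shift cm [-1.097 -2.044  1.756] rotvec [0.011 0.    0.002] deg 0.661660305602778
```

View pics/s8.png

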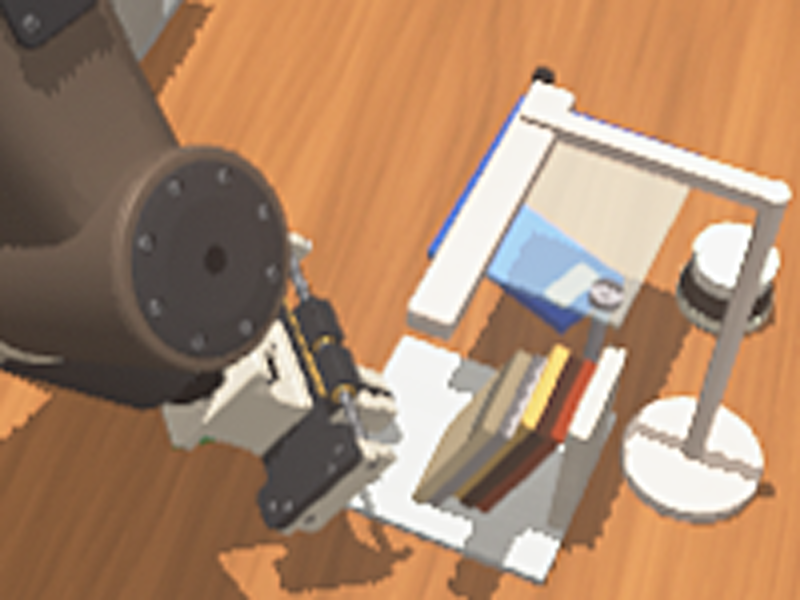

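View pics/w8.png

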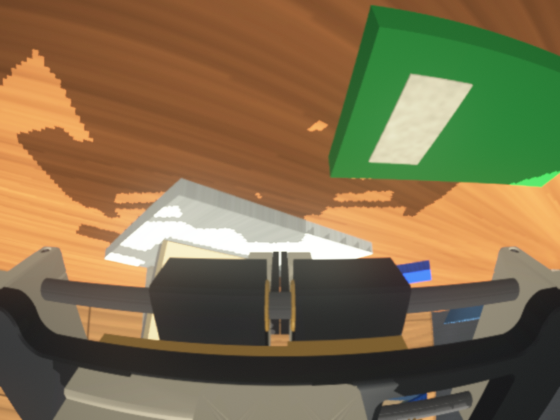

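Call:
{"method": "move_arm", "body": {
  "commands": [
    [0,-0.2,-0.26,0.23,0,0,0],
    [0,-0.39,-0.51,0.47,0,0,0],
    [0,-0.59,-0.77,0.7,0,0,0],
    [0,-0.79,-1.03,0.94,0,0,0],
    [0,-0.94,-1.22,1.12,0,0,0],
    [0,-1.08,-1.41,1.29,0,0,0],
    [0,-1.18,-1.54,1.41,0,0,0],
    [0,-1.18,-1.54,1.41,0,0,0]
  ]
}}

```text
clock: 16.25
tool_pos: [0.5605, 0.0235, 0.0243]
orientation: [179.4, 50.1, -147.0]
force: [-0.3, -0.2, 0.3]
opening: 0.0001
```

```bash
python3 -c "
from go import *
st(); print(w2r(sensors.get_obs()['tool_pos']))
S=cams.snapshot('side');save(S,'s9.png',(270,170,400,280),6)
T=cams.snapshot('top');save(T,'t9.png',(200,100,320,210),5)"
```

```text
clock 16.25
tool_pos [0.561 0.024 0.024]
orientation [ 179.448   50.055 -147.016]
joint_pos [-21.909  22.482 -31.515 -87.546 -39.292  39.539]
force [-0.302 -0.182  0.261]
opening 0.00013815059481511
[-49.281  11.617  24.282]
```

View pics/s9.png

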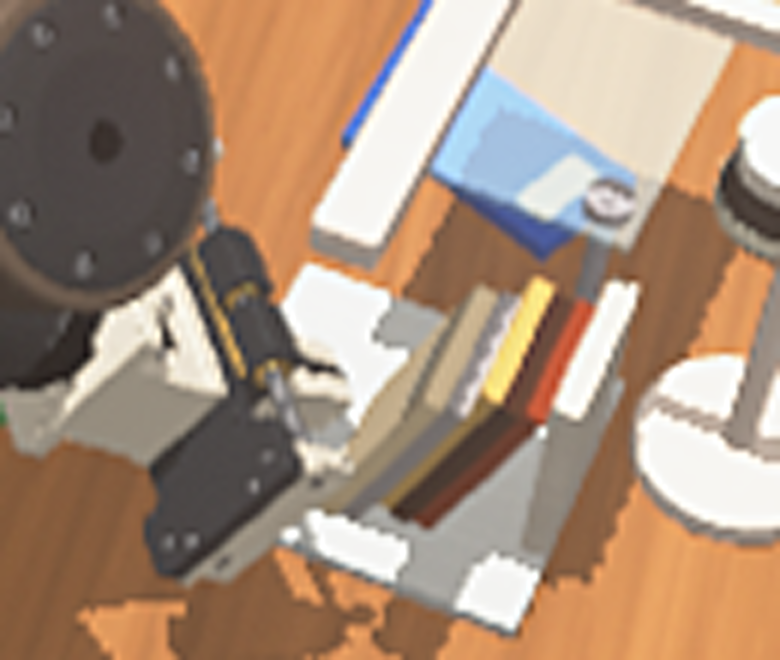

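View pics/t9.png

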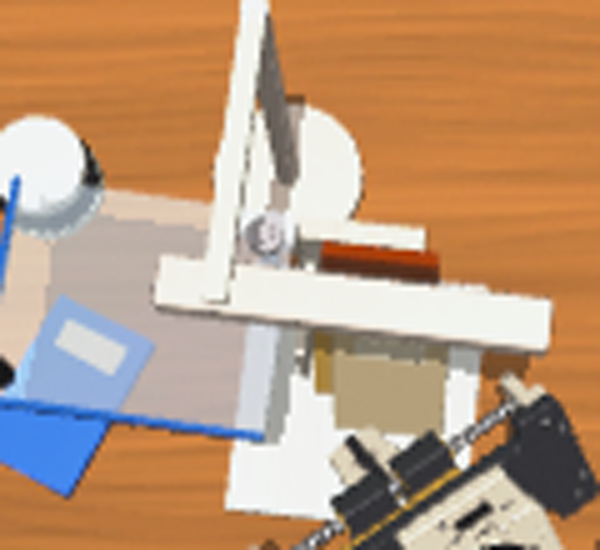

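Call:
{"method": "move_arm", "body": {
  "commands": [
    [0,-0.15,-0.19,0.18,0,0,0],
    [0,-0.3,-0.39,0.35,0,0,0],
    [0,-0.44,-0.58,0.53,0,0,0],
    [0,-0.59,-0.77,0.7,0,0,0],
    [0,-0.74,-0.96,0.88,0,0,0],
    [0,-0.84,-1.09,1.0,0,0,0],
    [0,-0.89,-1.16,1.06,0,0,0],
    [0,-0.89,-1.16,1.06,0,0,0]
  ]
}}

```text
clock: 17.35
tool_pos: [0.5785, 0.0214, 0.0243]
orientation: [179.5, 50.1, -147.0]
force: [-0.7, -0.3, 0.4]
opening: 0.0005
```

```bash
python3 -c "
from go import *
st(); print(w2r(sensors.get_obs()['tool_pos']))
S=cams.snapshot('side');save(S,'s10.png',(270,170,400,280),6)
T=cams.snapshot('top');save(T,'t10.png',(200,100,320,210),5)"
```

```text
clock 17.35
tool_pos [0.578 0.021 0.024]
orientation [ 179.455   50.057 -147.016]
joint_pos [-20.799  23.163 -29.584 -86.866 -38.688  37.513]
force [-0.675 -0.277  0.394]
opening 0.00046448820471823416
[-31.177  11.737  24.258]
```

View pics/s10.png

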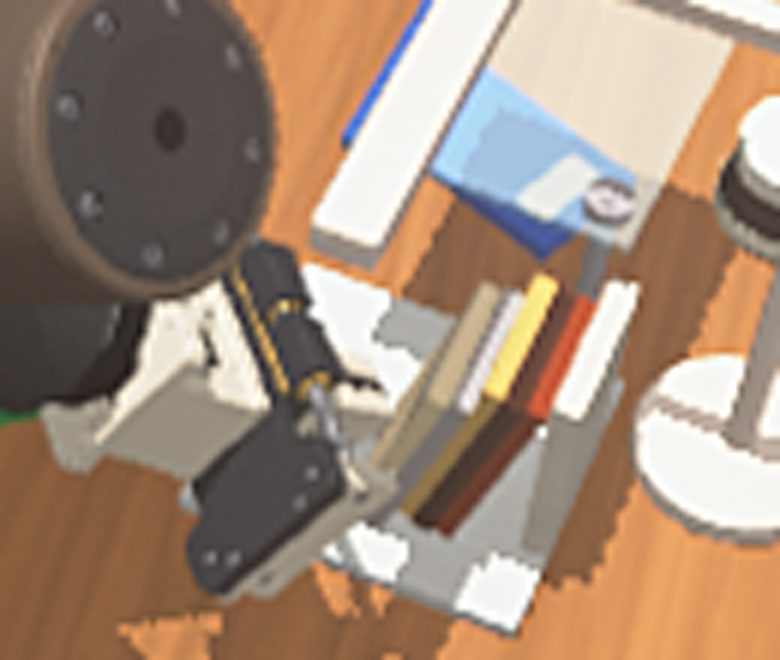

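View pics/t10.png

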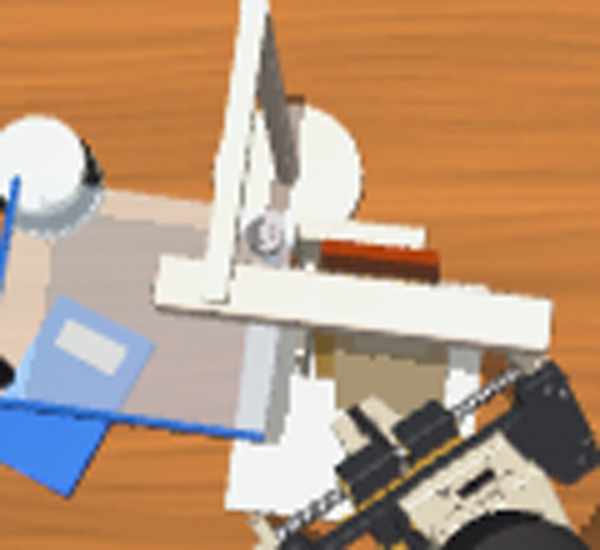

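Call:
{"method": "move_arm", "body": {
  "commands": [
    [0,0.3,0.39,-0.35,0,0,0],
    [0,0.59,0.77,-0.7,0,0,0],
    [1,0.7,0.9,-0.82,0,0,0],
    [2,0.7,0.9,-0.82,0,0,0],
    [3,0.7,0.9,-0.82,0,0,0],
    [3,0.7,0.9,-0.82,0,0,0],
    [3,0.6,0.77,-0.7,0,0,0],
    [3,0.44,0.58,-0.53,0,0,0]
  ]
}}

```text
clock: 18.45
tool_pos: [0.5695, 0.0226, 0.0243]
orientation: [179.4, 50.0, -147.0]
force: [-1.4, 0.1, -0.5]
opening: 0.0302
```

```bash
python3 -c "
from go import *
st(); print(w2r(sensors.get_obs()['tool_pos']))
o=sensors.get_obs();pl=RR.apply(box([.005,-.042,.008],[.05,.036,.113],14))+OR
for x in (-30,-20,-15,-10,-5): print(x,[round(clear(r2w([x,12,24]),rot(o['orientation']),pp)) for pp in (pl,cover(1.62),bar)])
T=cams.snapshot('top');save(T,'t11.png',(200,100,320,210),5)"
```

```text
clock 18.45
tool_pos [0.569 0.023 0.024]
orientation [ 179.436   50.048 -147.022]
joint_pos [-21.328  22.815 -30.544 -87.197 -38.98   38.49 ]
force [-1.391  0.117 -0.501]
opening 0.030152447953730926
[-40.239  11.736  24.265]
-30 [17, 37, 81]
-20 [10, 32, 78]
-15 [6, 30, 74]
-10 [2, 28, 71]
-5 [0, 25, 67]
```

View pics/t11.png

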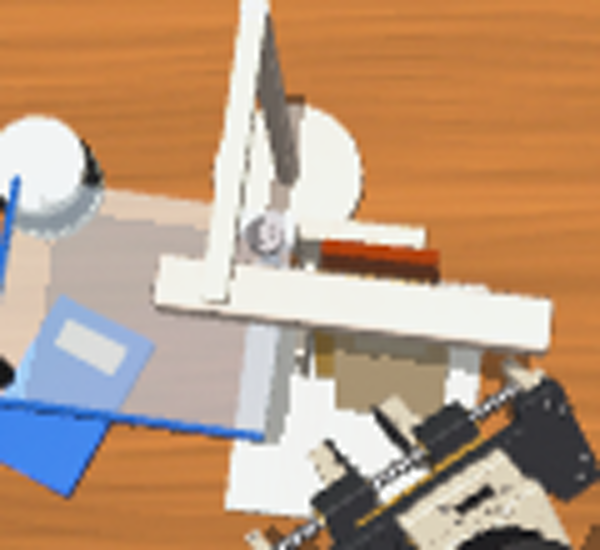

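Call:
{"method": "move_arm", "body": {
  "commands": [
    [3,0.15,0.19,-0.18,0,0,0],
    [3.5,0.3,0.39,-0.35,0,0,0],
    [4.4,0.3,0.39,-0.35,0,0,0],
    [4.4,0.3,0.39,-0.35,0,0,0],
    [4.4,0.2,0.26,-0.23,0,0,0],
    [4.4,0.1,0.13,-0.12,0,0,0],
    [4.4,0,0,0,0,0,0],
    [4.4,-0.1,-0.13,0.12,0,0,0]
  ]
}}

```text
clock: 19.5
tool_pos: [0.5715, 0.0224, 0.0242]
orientation: [179.4, 50.0, -147.0]
force: [-1.9, 0.7, -0.0]
opening: 0.0438
```

Call:
{"method": "move_arm", "body": {
  "commands": [
    [4.4,-0.1,-0.13,0.12,0,0,0],
    [4.4,-0.2,-0.26,0.23,0,0,0],
    [4.4,-0.3,-0.39,0.35,0,0,0],
    [4.4,-0.4,-0.51,0.47,0,0,0],
    [4.4,-0.49,-0.64,0.59,0,0,0],
    [4.4,-0.54,-0.71,0.65,0,0,0],
    [4.4,-0.54,-0.71,0.65,0,0,0],
    [4.4,-0.54,-0.71,0.65,0,0,0]
  ]
}}

```text
clock: 20.5
tool_pos: [0.5826, 0.021, 0.0244]
orientation: [179.5, 50.1, -147.0]
force: [-1.0, -0.1, -0.5]
opening: 0.044
```

```bash
python3 -c "
from go import *
st(); print(w2r(sensors.get_obs()['tool_pos']))
S=cams.snapshot('side');save(S,'s12.png',(270,170,400,280),6)
T=cams.snapshot('top');save(T,'t12.png',(200,100,320,210),5)"
```

```text
clock 20.5
tool_pos [0.583 0.021 0.024]
orientation [ 179.469   50.071 -147.005]
joint_pos [-20.562  23.312 -29.148 -86.709 -38.564  37.066]
force [-1.028 -0.09  -0.488]
opening 0.0440228238087669
[-27.051  11.779  24.383]
```

View pics/s12.png

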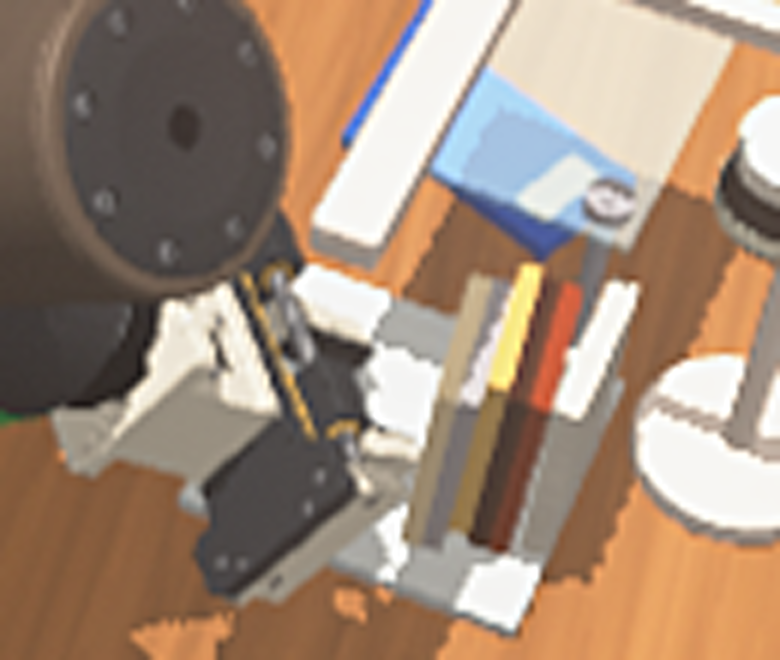

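View pics/t12.png

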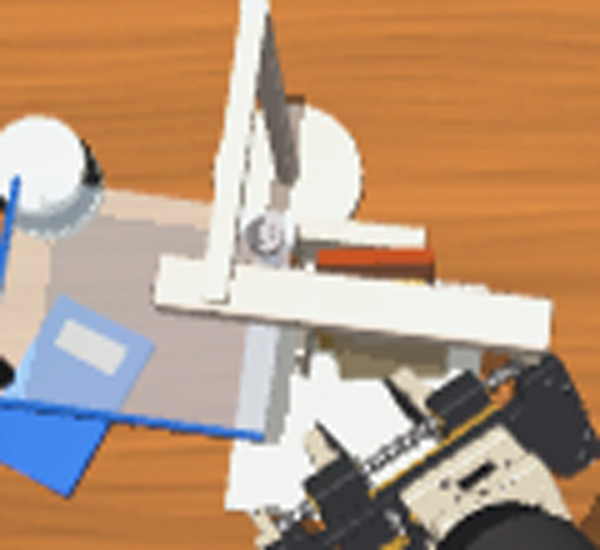

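Call:
{"method": "move_arm", "body": {
  "commands": [
    [4.4,-0.05,-0.06,0.06,0,0,0],
    [4.4,-0.1,-0.13,0.12,0,0,0],
    [4.4,-0.15,-0.19,0.18,0,0,0],
    [4.4,-0.2,-0.26,0.23,0,0,0],
    [4.4,-0.25,-0.32,0.29,0,0,0],
    [4.4,-0.3,-0.39,0.35,0,0,0],
    [4.4,-0.3,-0.39,0.35,0,0,0],
    [4.4,-0.3,-0.39,0.35,0,0,0]
  ]
}}

```text
clock: 21.6
tool_pos: [0.5862, 0.0215, 0.0238]
orientation: [179.2, 50.0, -147.0]
force: [-11.1, 1.0, 4.4]
opening: 0.0441
```

```bash
python3 -c "
from go import *
st(); print(w2r(sensors.get_obs()['tool_pos']))
S=cams.snapshot('side');save(S,'s13.png',(310,190,400,270),8)"
```

```text
clock 21.6
tool_pos [0.586 0.021 0.024]
orientation [ 179.243   50.    -147.049]
joint_pos [-20.195  23.523 -28.668 -86.369 -38.468  36.369]
force [-11.103   0.953   4.386]
opening 0.04408875368881756
[-23.501  12.727  23.808]
```

View pics/s13.png

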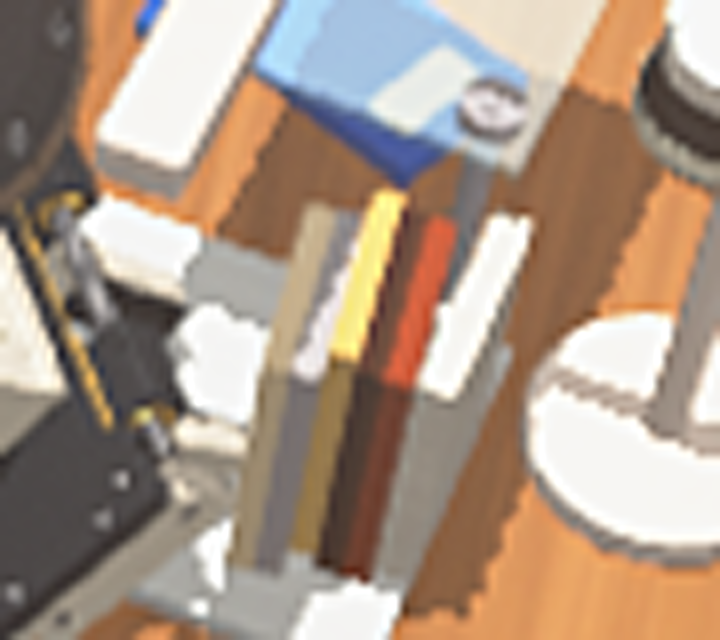

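```bash
cat > plan2.py <<'E'
from go import *
o=sensors.get_obs(); p=o["tool_pos"];R=rot(o["orientation"]);q=o["joint_pos"]
can=np.array([.5617,-.2898,0])+np.concatenate([np.column_stack([.026*np.cos(t),.026*np.sin(t),np.full(20,z)]) for z in np.linspace(0,.15,6) for t in [np.linspace(0,6.28,20)]])
lamppost=np.array([.738,.05,0])+box([-.007,-.007,0],[.007,.007,.25]); foot=np.array([.738,.05,0])+box([-.045,-.045,0],[.045,.045,.02])
print("can rack",w2r([.5617,-.2898,.15]),"lamp",w2r([.738,.05,0]))
for th in (35,40,45,50):
  for roll in (180,0):
    print("---",th,roll)
    w1=p+RR.apply([-.04,0,0]); q1=path(p,R,w1,R,q,6,False)
    w2=r2w([-80,-110,150]); C=rot(rpyof(th,90,roll)); R2=rot(rpyof(50,60,180))
    q2=path(w1,R,w2,R2,q1,12,False); w3=r2w([27.5,-110,60]); q3=path(w2,R2,w3,C,q2,12,False)
    w4=r2w([27.5,-70,24]); q4=path(w3,C,w4,C,q3,8,False); w5=r2w([27.5,-28,24]); q5=path(w4,C,w5,C,q4,8,False)
    print(np.round(q2),np.round(q3),np.round(q5))
    for w,Rr in ((w2,R2),(w3,C),(w4,C),(w5,C)): print([round(clear(w,Rr,x)) for x in (bar,can,lamppost,foot,bs,cover(1.6))])
E
python3 plan2.py
```

```text
can rack [  -9.906 -299.238  150.   ] lamp [123.669  59.515   0.   ]
--- 35 180
max step 0.7653585115296906 max err 4.515958776863602e-08 rot 0.0 len 0.03999999999999998
max step 4.090032817088058 max err 3.9604236798982096e-08 rot 19.47843947187506 len 0.17680847585912887
max step 1.6981948092665036 max err 1.3827797788326063e-09 rot 33.46386313025448 len 0.14020074892809944
max step 0.6095573630503992 max err 1.9442557840792744e-11 rot 0.0 len 0.05381449618829483
max step 0.44760551634735357 max err 7.633405403864788e-12 rot 0.0 len 0.041999999999999996
[-31.  15. -18. -57. -65.  23.] [-15.  32.   1. -37. -70.  25.] [ -9.  33.  -2. -40. -63.  23.]
[65, 51, 264, 292, 202, 192]
[73, 38, 168, 171, 98, 164]
[59, 50, 128, 117, 54, 127]
[28, 83, 86, 91, 12, 86]
--- 35 0
max step 0.7653585115296906 max err 4.515958776863602e-08 rot 0.0 len 0.03999999999999998
max step 4.090032817088058 max err 3.9604236798982096e-08 rot 19.47843947187506 len 0.17680847585912887
max step 16.92025544312772 max err 7.909718767877736e-08 rot 157.998550026437 len 0.14020074892809944
max step 0.609559077872305 
[... 3897 characters left out ...]
max step 0.7653585115296906 max err 4.515958776863602e-08 rot 0.0 len 0.03999999999999998
max step 4.090032817088058 max err 3.9604236798982096e-08 rot 19.47843947187506 len 0.17680847585912887
max step 16.277143756188032 max err 1.6473657675503093e-07 rot 160.8468429688601 len 0.14020074892809944
max step 0.5738747681654104 max err 8.627699134216877e-13 rot 0.0 len 0.05381449618829483
max step 0.3997078434258192 max err 3.537352561617387e-12 rot 0.0 len 0.041999999999999996
[-31.  15. -18. -57. -65.  23.] [ -23.   39.    7.  -48.  -81. -146.] [ -17.   39.    3.  -52.  -74. -145.]
[65, 51, 264, 292, 202, 192]
[106, 0, 187, 183, 116, 183]
[101, 0, 147, 130, 73, 147]
[75, 18, 105, 97, 31, 106]
```

Call:
{"method": "move_arm", "body": {
  "commands": [
    [4.4,0.05,0.06,-0.06,0,0,0],
    [4.4,0.1,0.13,-0.12,0,0,0],
    [4.4,0.15,0.19,-0.18,0,0,0],
    [4.4,0.25,0.33,-0.3,0,0,0],
    [4.4,0.5,0.65,-0.6,0,0,0],
    [4.4,1,1.3,-1.19,0,0,0],
    [4.4,1.5,1.95,-1.78,0,0,0],
    [4.4,1.97,2.57,-2.35,0,0,0]
  ]
}}

```text
clock: 22.65
tool_pos: [0.5478, 0.0249, 0.0245]
orientation: [179.4, 50.1, -147.0]
force: [0.6, -0.2, 0.0]
opening: 0.0443
```

```bash
python3 -c "
from go import *
st(); print(w2r(sensors.get_obs()['tool_pos']))
S=cams.snapshot('side');save(S,'s14.png',(310,190,400,270),8)
T=cams.snapshot('top');save(T,'t14.png',(200,100,320,210),5)
go(r2w([-80,-80,130]),50,60)"
```

```text
clock 22.65
tool_pos [0.548 0.025 0.024]
orientation [ 179.446   50.054 -147.03 ]
joint_pos [-22.728  21.993 -32.873 -87.964 -39.728  40.932]
force [ 0.648 -0.178  0.041]
opening 0.04433310246645696
[-62.051  11.464  24.458]
shift cm [ -3.465  -5.753 -12.378] rotvec [-0.258  0.002 -0.225] deg 19.630743303171425
```

View pics/s14.png

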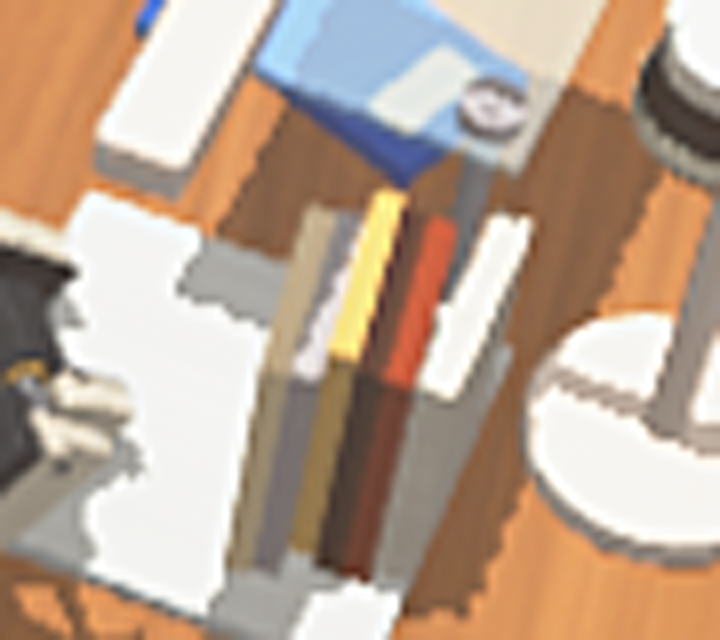

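View pics/t14.png

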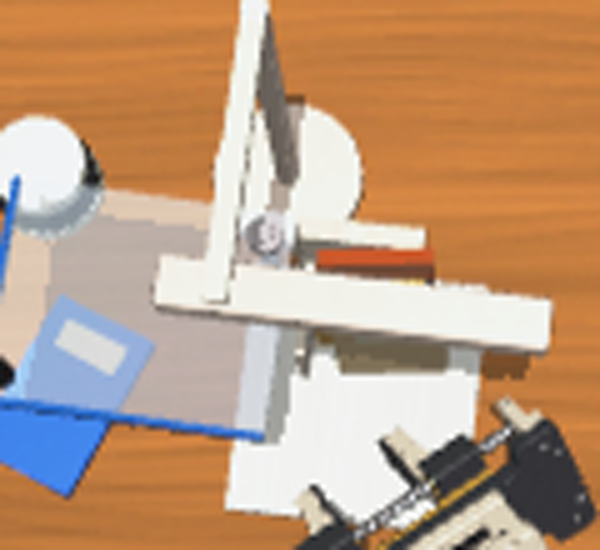

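```bash
python3 -c "
from go import *
T=cams.snapshot('top');S=cams.snapshot('side')
t=lambda u,v:(u/5+200,v/5+100)
s=lambda u,v:(u/8+310,v/8+190)
for n,p,z in [('front foot L',(330,371),.008),('front foot R',(448,376),.008),('aub top rear L',(318,250),.113),('R',(435,260),.113),('aub top front R',(433,283),.113),('bs front top R',(424,247),.108),('bs back top R',(427,232),.108)]:
  print(n,w2r(onz(T,*t(*p),z)))
for n,p,z in [('front foot front',(230,567),.008),('aub foot rear',(365,580),.008),('bs foot corner',(385,612),.008),('front top front -y',(265,370),.113),('aub top -y rear',(412,388),.113),('bs top front -y',(420,385),.108),('aub top far',(457,222),.113),('front top far',(305,205),.113)]:
  print('S',n,w2r(onz(S,*s(*p),z)))
"
python3 - <<'E'
import sys; sys.path.insert(0,'.')
from h import *
T=cams.snapshot('top'); save(T,'t15.png',(255,140,300,180),16)
S=cams.snapshot('side'); save(S,'s15.png',(330,210,370,265),11)
E
```

```text
front foot L [-1.942 28.721  8.   ]
front foot R [  1.693 -41.232   8.   ]
aub top rear L [ 40.001  34.921 113.   ]
R [ 40.48  -29.213 113.   ]
aub top front R [ 27.482 -29.344 113.   ]
bs front top R [ 48.733 -22.4   108.   ]
bs back top R [ 57.378 -23.233 108.   ]
S front foot front [ 10.021 -40.619   8.   ]
S aub foot rear [ 49.845 -27.306   8.   ]
S bs foot corner [ 59.33  -35.839   8.   ]
S front top front -y [  9.479 -41.369 113.   ]
S aub top -y rear [ 50.448 -29.297 113.   ]
S bs top front -y [ 51.698 -23.542 108.   ]
S aub top far [ 42.951  34.939 113.   ]
S front top far [ -0.663  21.653 113.   ]
```

View pics/t15.png

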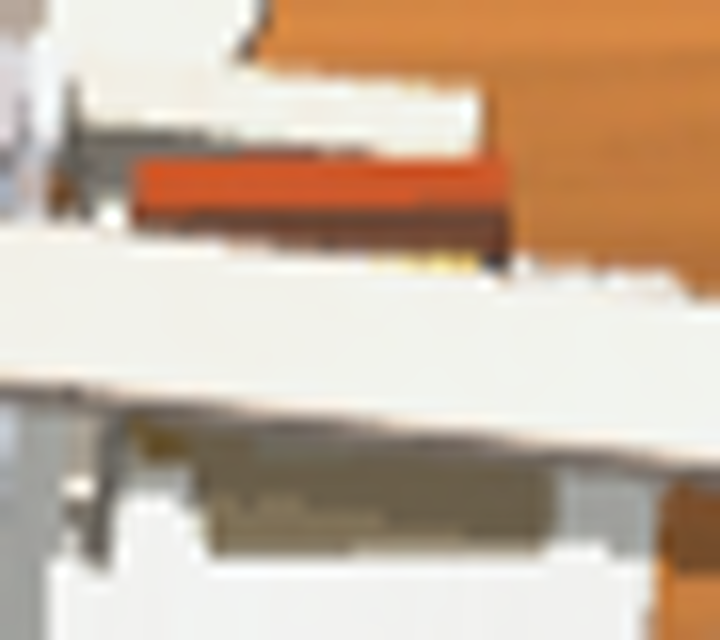

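View pics/s15.png

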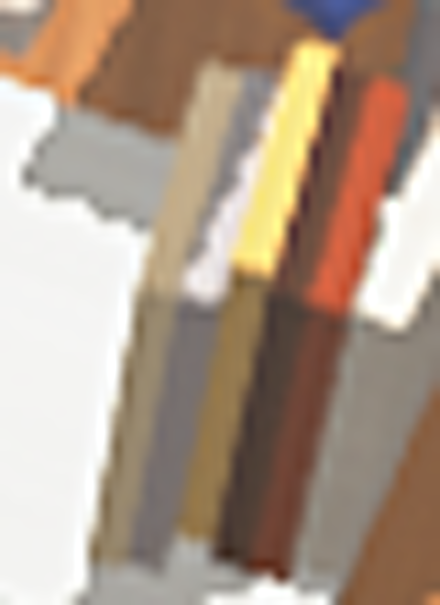

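```bash
cat > plan3.py <<'E'
from go import *
pl=RR.apply(box([.005,-.042,.008],[.05,.036,.113],14))+OR
q=sensors.get_obs()["joint_pos"]
def off(al,th,half):
    a,t=np.radians(al),np.radians(th)
    return half*np.array([np.sin(a),-np.cos(a)])+9.5*np.cos(t)*np.array([np.cos(a),np.sin(a)])
if __name__=="__main__":
 for half in (14.4,25):
  for al in (10,15,20,25,30,35,40):
   for th in (50,55,60):
    o=off(al,th,half); x,y=5-o[0],8-o[1]; w=r2w([x,y,24]); r=rpyof(th,al,180)
    qq,e,a=IK(w,r,q)
    print(half,al,th,np.round([x,y]),np.round(qq),round(e,1),[round(clear(w,rot(r),k)) for k in (pl,cover(1.6),bar)])
E
python3 plan3.py
```

```text
14.4 10 50 [-4. 21.] [ -25.   25.  -47. -140.  -34.   74.] 0.0 [23, 1, 89]
14.4 10 55 [-3. 21.] [ -29.   31.  -52. -145.  -49.   85.] 0.0 [29, 10, 102]
14.4 10 60 [-2. 21.] [ -32.   39.  -56. -146.  -64.   93.] 0.0 [34, 20, 115]
14.4 15 50 [-5. 20.] [ -24.   23.  -42. -128.  -31.   64.] 0.0 [19, 4, 85]
14.4 15 55 [-4. 20.] [ -30.   29.  -47. -135.  -45.   79.] 0.0 [24, 13, 98]
14.4 15 60 [-3. 21.] [ -34.   37.  -51. -138.  -59.   89.] 0.0 [30, 22, 112]
14.4 20 50 [-6. 19.] [ -22.   23.  -38. -117.  -30.   54.] 0.0 [15, 8, 82]
14.4 20 55 [-5. 20.] [ -29.   28.  -43. -125.  -42.   71.] 0.0 [20, 17, 95]
14.4 20 60 [-4. 20.] [ -34.   35.  -47. -129.  -54.   82.] 0.0 [25, 25, 108]
14.4 25 50 [-7. 18.] [ -21.   22.  -34. -107.  -30.   47.] 0.0 [10, 12, 80]
14.4 25 55 [-6. 19.] [ -28.   27.  -39. -116.  -41.   63.] 0.0 [16, 20, 92]
14.4 25 60 [-5. 19.] [ -33.   33.  -42. -120.  -51.   75.] 0.0 [21, 28, 105]
14.4 30 50 [-7. 17.] [-20.  23. -32. -99. -32.  41.] 0.0 [7, 16, 78]
14.4 30 55 [-7. 18.] [ -27.   27.  -35. -107.  -41.   57.] 0.0 [13, 24, 90]
14.4 30 60 [-6. 18.] [ -32.   32.  -38. -
[... 1323 characters left out ...]
 -122.  -52.   77.] 0.0 [21, 28, 105]
25 30 50 [-13.  27.] [ -19.   22.  -33. -101.  -32.   43.] 0.0 [7, 16, 78]
25 30 55 [-12.  27.] [ -26.   27.  -36. -109.  -41.   58.] 0.0 [13, 24, 90]
25 30 60 [-12.  27.] [ -32.   32.  -39. -114.  -51.   70.] 0.0 [18, 31, 103]
25 35 50 [-14.  25.] [-19.  23. -31. -94. -34.  39.] 0.0 [3, 20, 77]
25 35 55 [-14.  25.] [ -26.   27.  -33. -101.  -42.   53.] 0.0 [9, 28, 88]
25 35 60 [-13.  26.] [ -31.   32.  -35. -106.  -50.   64.] 0.0 [14, 35, 101]
25 40 50 [-16.  23.] [-19.  24. -28. -88. -37.  37.] 0.0 [0, 25, 76]
25 40 55 [-15.  24.] [-25.  27. -30. -95. -44.  49.] 0.0 [6, 32, 87]
25 40 60 [-15.  24.] [ -30.   31.  -32. -100.  -51.   59.] 0.0 [10, 38, 99]
```

```bash
python3 -c "
from go import *
o=sensors.get_obs()
r=rpyof(60,20,180); w=r2w([-60,22,25])
qq=path(o['tool_pos'],rot(o['orientation']),w,rot(r),o['joint_pos'],8); go(w,60,20)
print('x dir',rot(r).inv().apply(RR.apply([1,0,0])))
for x in (-60,-20,-5): print([round(clear(r2w([x,22,25]),rot(r),k)) for k in (cover(1.6),bar)])"
```

```text
4 [ -31.   26.  -41. -108.  -45.   64.] 0.0 0.0
8 [ -40.   38.  -54. -128.  -62.   92.] 0.0 0.0
max step 7.205340698734986 max err 6.49765313468921e-08 rot 22.691310545316725 len 0.010633340673162324
shift cm [-0.506  0.758  0.547] rotvec [ 0.295 -0.172  0.2  ] deg 22.691310545316725
x dir [-0.47  -0.342  0.814]
[52, 134]
[31, 114]
[24, 107]
```

Call:
{"method": "move_arm", "body": {
  "commands": [
    [3,-0.1,0.1,0.1,0.05,-0.03,0.03],
    [2,-0.2,0.2,0.2,0.1,-0.06,0.07],
    [1,-0.2,0.3,0.3,0.15,-0.09,0.1],
    [0,-0.3,0.4,0.4,0.2,-0.12,0.13],
    [0,-0.4,0.6,0.5,0.25,-0.15,0.17],
    [0,-0.5,0.8,0.5,0.295,-0.17,0.2],
    [0,-0.5,0.8,0.5,0.295,-0.17,0.2],
    [0,-0.5,0.8,0.5,0.295,-0.17,0.2]
  ]
}}

```text
clock: 23.95
tool_pos: [0.5506, 0.0351, 0.0249]
orientation: [180.0, 59.8, -166.9]
force: [0.9, -0.2, -0.1]
opening: 0.0006
```

```bash
python3 -c "
from go import *
st(); print(w2r(sensors.get_obs()['tool_pos']))
T=cams.snapshot('top');save(T,'t16.png',(200,100,320,210),5)
go(r2w([-30,22,25]),60,20)"
```

```text
clock 23.95
tool_pos [0.551 0.035 0.025]
orientation [ 179.98    59.84  -166.935]
joint_pos [ -39.677   37.964  -53.967 -128.102  -61.021   91.746]
force [ 0.937 -0.208 -0.135]
opening 0.0006246027914640456
[-60.471  21.905  24.918]
shift cm [-1.388 -1.025  2.476] rotvec [ 0.001 -0.002  0.002] deg 0.15570024690931694
```

View pics/t16.png

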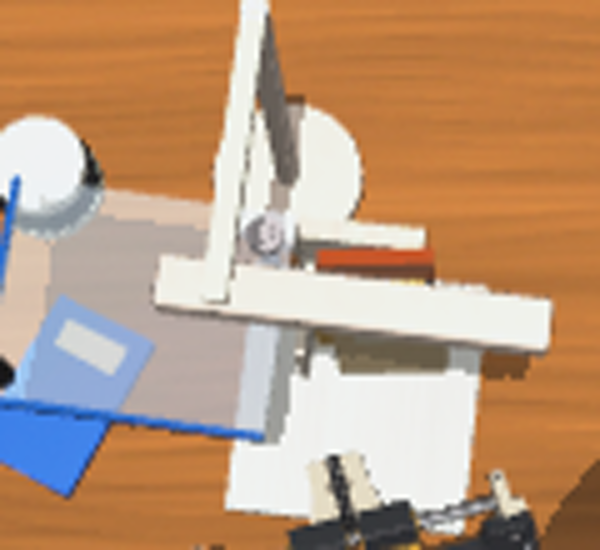

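Call:
{"method": "move_arm", "body": {
  "commands": [
    [0,-0.28,-0.21,0.49,0,0,0],
    [0,-0.56,-0.41,0.98,0,0,0],
    [0,-0.85,-0.62,1.47,0,0,0],
    [0,-1.13,-0.82,1.95,0,0,0],
    [0,-1.36,-0.99,2.36,0,0,0],
    [0,-1.5,-1.09,2.6,0,0,0],
    [0,-1.6,-1.16,2.77,0,0,0],
    [0,-1.65,-1.2,2.85,0,0,0]
  ]
}}

```text
clock: 25.0
tool_pos: [0.5849, 0.0312, 0.025]
orientation: [179.9, 59.8, -167.0]
force: [0.5, 0.1, -0.8]
opening: 0.0007
```

Call:
{"method": "move_arm", "body": {
  "commands": [
    [0,-0.06,-0.04,0.1,0,0,0],
    [0,-0.12,-0.09,0.2,0,0,0],
    [0,-0.18,-0.13,0.31,0,0,0],
    [0,-0.23,-0.17,0.41,0,0,0],
    [0,-0.28,-0.21,0.49,0,0,0],
    [0,-0.33,-0.24,0.57,0,0,0],
    [0,-0.38,-0.27,0.65,0,0,0],
    [0,-0.38,-0.27,0.65,0,0,0]
  ]
}}

```text
clock: 26.0
tool_pos: [0.593, 0.0302, 0.0251]
orientation: [180.0, 59.8, -167.0]
force: [-0.3, -0.2, 0.2]
opening: 0.0004
```

```bash
python3 -c "
from go import *
st(); print(w2r(sensors.get_obs()['tool_pos']))
T=cams.snapshot('top');save(T,'t17.png',(255,140,300,180),16)
S=cams.snapshot('side'); save(S,'s17.png',(310,200,380,270),8)"
```

```text
clock 26.0
tool_pos [0.593 0.03  0.025]
orientation [ 179.969   59.842 -167.01 ]
joint_pos [ -34.701   34.734  -48.361 -128.941  -55.343   83.773]
force [-0.319 -0.207  0.157]
opening 0.0003567780371505085
[-17.881  22.21   25.101]
```

View pics/t17.png

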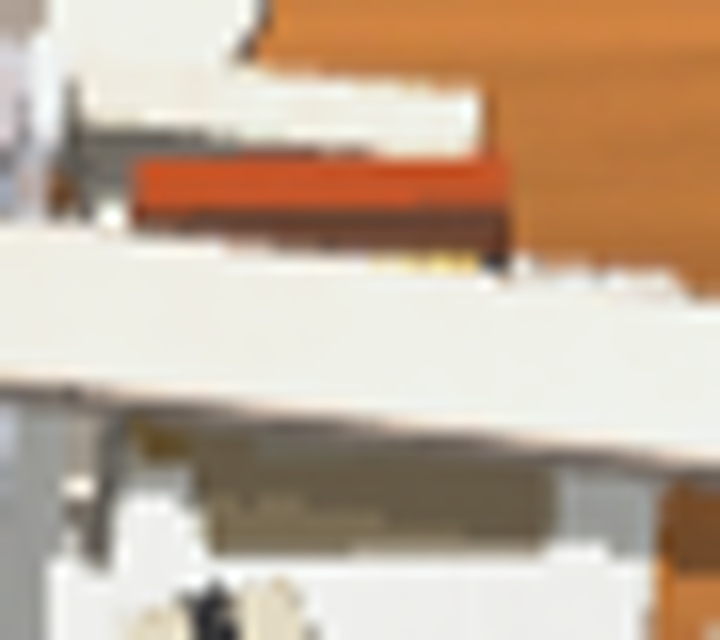

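View pics/s17.png

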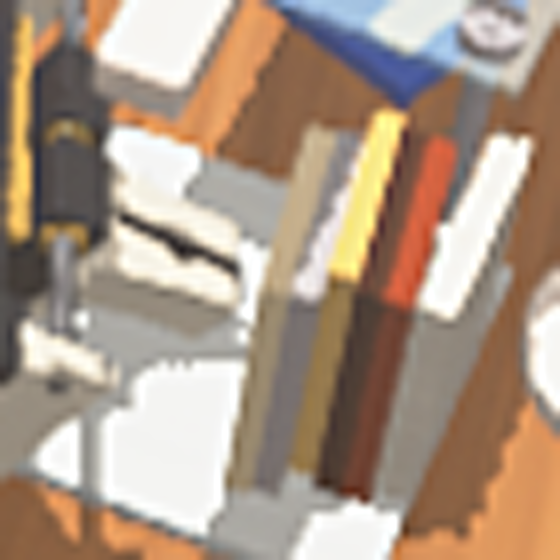

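Call:
{"method": "move_arm", "body": {
  "commands": [
    [0,-0.06,-0.04,0.1,0,0,0],
    [0,-0.12,-0.09,0.2,0,0,0],
    [0,-0.18,-0.13,0.31,0,0,0],
    [0,-0.23,-0.17,0.41,0,0,0],
    [0,-0.28,-0.21,0.49,0,0,0],
    [0,-0.33,-0.24,0.57,0,0,0],
    [0,-0.38,-0.27,0.65,0,0,0],
    [0,-0.38,-0.27,0.65,0,0,0]
  ]
}}

```text
clock: 27.1
tool_pos: [0.6009, 0.0293, 0.0251]
orientation: [180.0, 59.8, -167.0]
force: [0.8, -0.4, -1.1]
opening: 0.0005
```

```bash
python3 -c "
from go import *
st(); print(w2r(sensors.get_obs()['tool_pos']))
T=cams.snapshot('top');save(T,'t18.png',(255,140,300,180),16)"
```

```text
clock 27.1
tool_pos [0.601 0.029 0.025]
orientation [ 179.973   59.843 -167.005]
joint_pos [ -33.907   34.381  -47.316 -129.01   -54.383   82.528]
force [ 0.794 -0.372 -1.091]
opening 0.0005449180783134043
[-9.86  22.251 25.124]
```

View pics/t18.png

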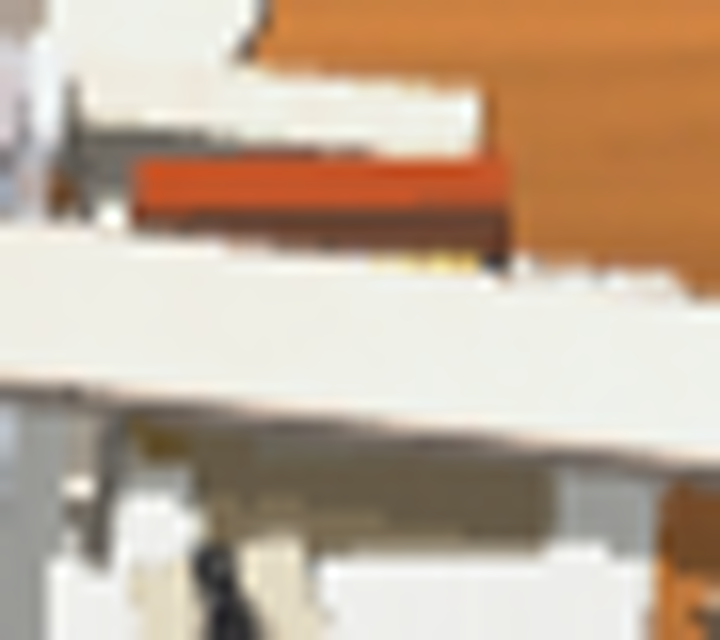

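Call:
{"method": "move_arm", "body": {
  "commands": [
    [0,-0.05,-0.03,0.08,0,0,0],
    [0,-0.09,-0.07,0.16,0,0,0],
    [0,-0.14,-0.1,0.24,0,0,0],
    [0,-0.19,-0.14,0.33,0,0,0],
    [0,-0.21,-0.15,0.37,0,0,0],
    [0,-0.24,-0.17,0.41,0,0,0],
    [0,-0.24,-0.17,0.41,0,0,0],
    [0,-0.24,-0.17,0.41,0,0,0]
  ]
}}

```text
clock: 28.15
tool_pos: [0.6058, 0.0287, 0.0251]
orientation: [180.0, 59.8, -167.0]
force: [-0.8, 0.6, 0.4]
opening: 0.0004
```

```bash
python3 -c "
from go import *
st(); print(w2r(sensors.get_obs()['tool_pos']))
T=cams.snapshot('top');save(T,'t19.png',(255,140,300,180),16)"
```

```text
clock 28.15
tool_pos [0.606 0.029 0.025]
orientation [ 179.958   59.835 -167.024]
joint_pos [ -33.432   34.192  -46.67  -129.042  -53.794   81.774]
force [-0.77   0.555  0.365]
opening 0.00044367816980096195
[-4.905 22.257 25.082]
```

View pics/t19.png

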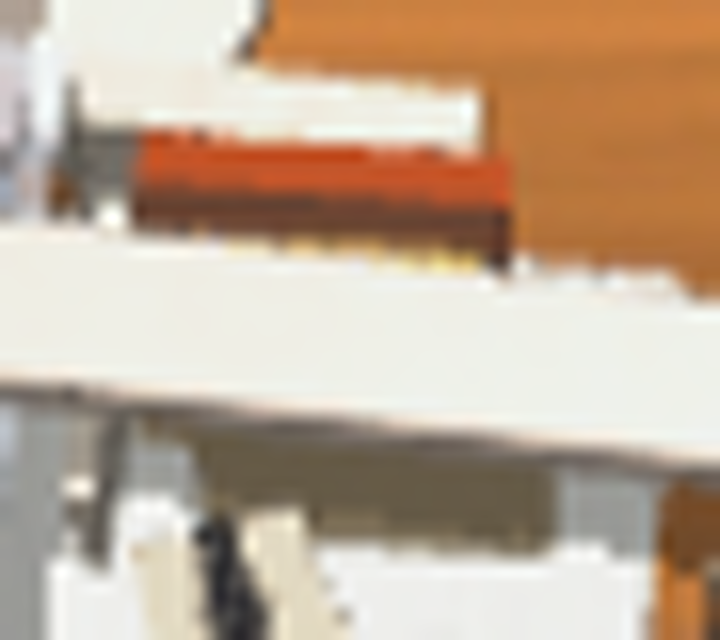

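Row has squared up; auburn now nearly flush with the backstop along its whole width. A bit more until firm.

Call:
{"method": "move_arm", "body": {
  "commands": [
    [0,-0.02,-0.02,0.04,0,0,0],
    [0,-0.05,-0.03,0.08,0,0,0],
    [0,-0.07,-0.05,0.12,0,0,0],
    [0,-0.09,-0.07,0.16,0,0,0],
    [0,-0.12,-0.09,0.2,0,0,0],
    [0,-0.12,-0.09,0.2,0,0,0],
    [0,-0.12,-0.09,0.2,0,0,0],
    [0,-0.12,-0.09,0.2,0,0,0]
  ]
}}

```text
clock: 29.2
tool_pos: [0.6076, 0.0287, 0.0249]
orientation: [179.9, 59.8, -167.1]
force: [-6.4, -0.1, 1.9]
opening: 0.0003
```

```bash
python3 -c "
from go import *
st(); print(w2r(sensors.get_obs()['tool_pos']))
T=cams.snapshot('top');save(T,'t20.png',(255,140,300,180),16)"
```

```text
clock 29.2
tool_pos [0.608 0.029 0.025]
orientation [ 179.895   59.781 -167.053]
joint_pos [ -33.213   34.086  -46.396 -129.001  -53.478   81.386]
force [-6.369 -0.141  1.917]
opening 0.00030115723099328226
[-3.212 22.48  24.908]
```

View pics/t20.png

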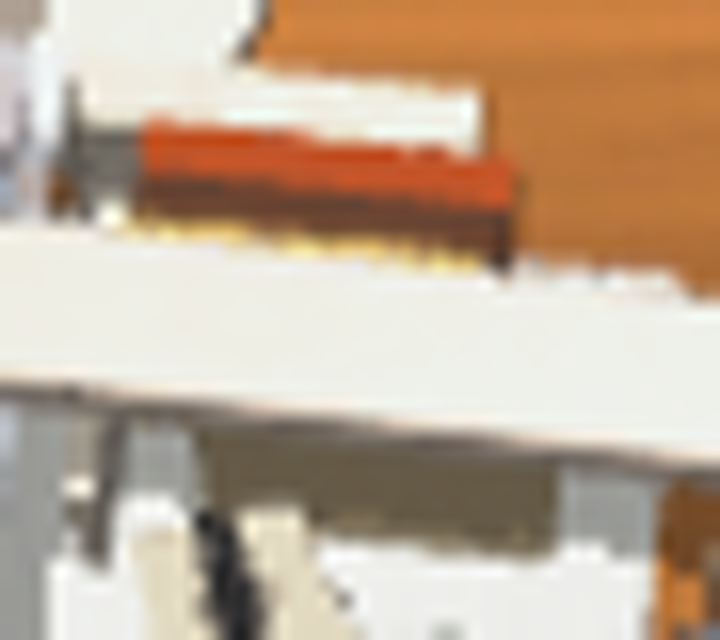

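Call:
{"method": "move_arm", "body": {
  "commands": [
    [0,0.05,0.03,-0.08,0,0,0],
    [0,0.09,0.07,-0.16,0,0,0],
    [0,0.19,0.14,-0.33,0,0,0],
    [0,0.47,0.34,-0.81,0,0,0],
    [0,0.94,0.68,-1.63,0,0,0],
    [0,1.5,1.1,-2.6,0,0,0],
    [0,2.2,1.6,-3.8,0,0,0],
    [0,2.8,2.05,-4.88,0,0,0]
  ]
}}

```text
clock: 30.25
tool_pos: [0.5478, 0.0359, 0.0256]
orientation: [179.9, 59.8, -167.1]
force: [0.6, 0.4, 0.9]
opening: 0.0003
```

```bash
cat > plan4.py <<'E'
from plan2 import can,lamppost,foot
from go import *
o=sensors.get_obs(); p=o["tool_pos"];R=rot(o["orientation"]);q=o["joint_pos"]
w2=r2w([-80,-60,150]); R2=rot(rpyof(48,60,180)); C=rot(rpyof(40,90,180))
q2=path(p,R,w2,R2,q,12); w3=r2w([27.5,-95,110]); q3=path(w2,R2,w3,C,q2,12); w4=r2w([27.5,-60,25]); q4=path(w3,C,w4,C,q3,8)
for w,Rr in ((w2,R2),((w2+w3)/2,R2),(w3,C),(w4,C)): print([round(clear(w,Rr,x)) for x in (bar,can,lamppost,foot,bs,cover(1.6))])
go(w2,48,60); delta(w3,rpyof(40,90,180),(w2,rpyof(48,60,180))); delta(w4,rpyof(40,90,180),(w3,rpyof(40,90,180)))
E
python3 plan4.py | grep -v "^---" | tail -25
python3 -c "
from h import *
st()
S=cams.snapshot('side'); save(S,'s21.png',(310,200,380,270),8)"
```

```text
max step 0.5738747681654104 max err 1.8251797239742176e-12 rot 0.0 len 0.05381449618829483
max step 0.39970784342600396 max err 2.994237243343918e-12 rot 0.0 len 0.041999999999999996
[-31.  15. -18. -57. -65.  23.] [ -23.   39.    7.  -48.  -81. -146.] [ -17.   39.    3.  -52.  -74. -145.]
[65, 51, 264, 292, 202, 192]
[106, 0, 187, 183, 116, 183]
[101, 0, 147, 130, 73, 147]
[75, 18, 105, 97, 31, 106]
4 [-30.  18. -38. -96. -44.  49.] 0.0 0.0
8 [-25.  13. -29. -72. -48.  27.] 0.0 0.0
12 [-24.  12. -20. -57. -60.  18.] 0.0 0.0
max step 11.807387238468891 max err 8.329299495455774e-08 rot 41.64932703811146 len 0.15009414801319368
4 [-21.  18. -13. -51. -65.  20.] 0.0 0.0
8 [-19.  25.  -4. -46. -70.  22.] 0.0 0.0
12 [-17.  30.   4. -41. -76.  25.] 0.0 0.0
max step 2.1471596452144617 max err 1.5392506629060723e-08 rot 31.024677959276104 len 0.11992184955211456
4 [-16.  33.   2. -42. -72.  27.] 0.0 0.0
8 [-14.  36.   1. -43. -68.  29.] 0.0 0.0
max step 1.0348538139966337 max err 1.301512849944618e-10 rot 0.0 len 0.09192388155425116
[20, 91, 219, 259, 167, 153]
[26, 56, 207, 237, 145, 132]
[43, 66, 159, 202, 116, 164]
[66, 39, 124, 115, 51, 123]
shift cm [ -8.559  -7.158 -10.039] rotvec [-0.565  0.198 -0.413] deg 41.64932703811146
shift cm [  1.404 -11.06    4.418] rotvec [-0.364  0.136 -0.377] deg 31.024677959276104
shift cm [2.783 0.    8.761] rotvec [0. 0. 0.] deg 0.0
clock 30.25
tool_pos [0.548 0.036 0.026]
orientation [ 179.914   59.827 -167.076]
joint_pos [ -39.982   38.137  -54.432 -128.142  -61.394   92.288]
force [0.553 0.395 0.925]
opening 0.0003068951074638685
```

View pics/s21.png

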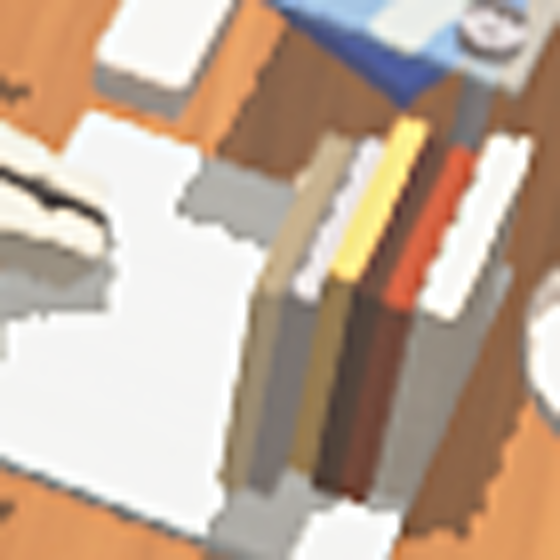

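```bash
sed -i 's/w2=r2w(\[-80,-60,150\])/w2=r2w([-110,-75,130])/' plan4.py; python3 plan4.py | tail -16
```

```text
12 [-27.  13. -23. -57. -60.  23.] 0.0 0.0
max step 11.032664713584893 max err 5.22386284874559e-08 rot 41.60430349254853 len 0.15029605463884435
4 [-23.  19. -15. -52. -65.  23.] 0.0 0.0
8 [-20.  25.  -5. -46. -70.  24.] 0.0 0.0
12 [-17.  30.   4. -41. -76.  25.] 0.0 0.0
max step 2.455889840064348 max err 6.86757543492329e-08 rot 31.024677959276104 len 0.14037895141366463
4 [-16.  33.   2. -42. -72.  27.] 0.0 0.0
8 [-14.  36.   1. -43. -68.  29.] 0.0 0.0
max step 1.0348538013806774 max err 1.6986304621525683e-10 rot 0.0 len 0.09192388155425116
[55, 86, 250, 268, 177, 167]
[43, 44, 221, 240, 150, 140]
[43, 66, 159, 202, 116, 164]
[66, 39, 124, 115, 51, 123]
shift cm [ -5.251  -7.639 -11.83 ] rotvec [-0.563  0.197 -0.414] deg 41.60430349254853
shift cm [ -1.955 -12.908   5.16 ] rotvec [-0.364  0.136 -0.377] deg 31.024677959276104
shift cm [2.783 0.    8.761] rotvec [0. 0. 0.] deg 0.0
```

Call:
{"method": "move_arm", "body": {
  "commands": [
    [0,-0.5,-0.7,-1.2,-0.04,0.01,-0.03],
    [0,-1.2,-1.6,-2.6,-0.1,0.03,-0.07],
    [0,-1.9,-2.7,-4.2,-0.17,0.06,-0.12],
    [0,-2.6,-3.8,-5.9,-0.25,0.09,-0.18],
    [0,-3.4,-4.9,-7.6,-0.33,0.12,-0.24],
    [0,-4.1,-6,-9.3,-0.42,0.15,-0.31],
    [0,-4.8,-7,-10.8,-0.5,0.17,-0.37],
    [0,-5.25,-7.64,-11.83,-0.56,0.2,-0.41]
  ]
}}

```text
clock: 31.3
tool_pos: [0.4913, -0.0564, 0.1306]
orientation: [180.0, 47.8, -127.2]
force: [-0.0, -0.0, -0.7]
opening: 0.0002
```

```bash
python3 -c "
from go import *
st(); print(w2r(sensors.get_obs()['tool_pos']))
w3=r2w([27.5,-95,110]); go(w3,40,90)"
```

```text
clock 31.3
tool_pos [ 0.491 -0.056  0.131]
orientation [ 179.985   47.822 -127.159]
joint_pos [-26.907  12.616 -23.059 -57.274 -60.099  22.74 ]
force [-0.022 -0.028 -0.699]
opening 0.00018456053597671872
[-108.209  -76.202  130.612]
shift cm [ -1.959 -12.68    5.229] rotvec [-0.365  0.133 -0.379] deg 31.124621477080677
```

Call:
{"method": "move_arm", "body": {
  "commands": [
    [0,-0.2,-1.3,0.5,-0.04,0.01,-0.04],
    [0,-0.5,-3.3,1.4,-0.1,0.04,-0.1],
    [0,-0.8,-5.3,2.2,-0.16,0.06,-0.16],
    [0,-1.1,-7.3,3,-0.22,0.08,-0.22],
    [0,-1.4,-9.3,3.8,-0.28,0.1,-0.28],
    [0,-1.7,-11,4.5,-0.33,0.12,-0.34],
    [0.6,-1.96,-12.7,5.2,-0.365,0.133,-0.379],
    [0.6,-1.96,-12.7,5.2,-0.365,0.133,-0.379]
  ]
}}

```text
clock: 32.3
tool_pos: [0.6247, -0.0914, 0.1085]
orientation: [179.9, 40.1, -97.2]
force: [-0.7, -0.6, -0.3]
opening: 0.0059
```

```bash
python3 -c "
from go import *
st(); print(w2r(sensors.get_obs()['tool_pos']))
go(r2w([27.5,-60,60]),40,90);go(r2w([27.5,-60,25]),40,90)
T=cams.snapshot('top');save(T,'t22.png',(200,100,400,240),4)
S=cams.snapshot('side');save(S,'s22.png',(230,150,430,300),4)"
```

```text
clock 32.3
tool_pos [ 0.625 -0.091  0.108]
orientation [179.921  40.093 -97.15 ]
joint_pos [-16.947  30.663   4.236 -40.82  -76.048  24.548]
force [-0.691 -0.556 -0.346]
opening 0.00585721112655388
[ 28.454 -94.619 108.48 ]
shift cm [0.474 0.096 5.938] rotvec [-0.     0.002 -0.002] deg 0.14882464670210435
shift cm [2.728 0.093 8.616] rotvec [-0.     0.002 -0.002] deg 0.14882464670210435
```

View pics/t22.png

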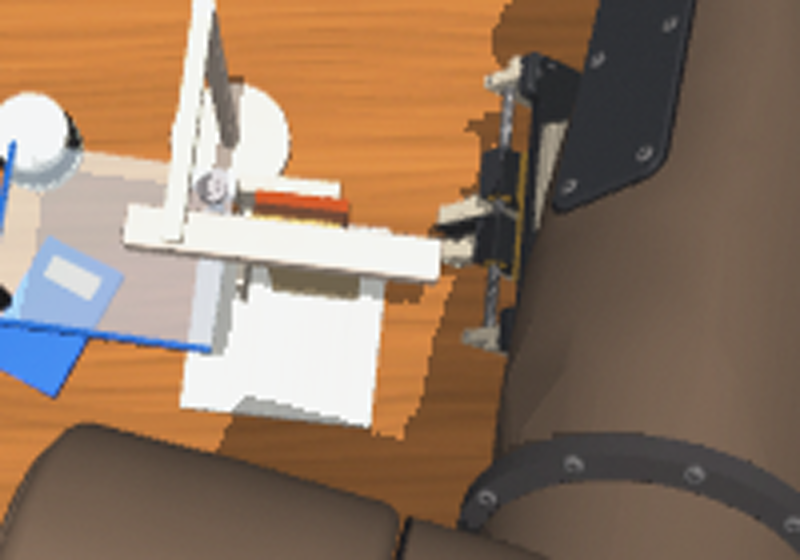

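View pics/s22.png

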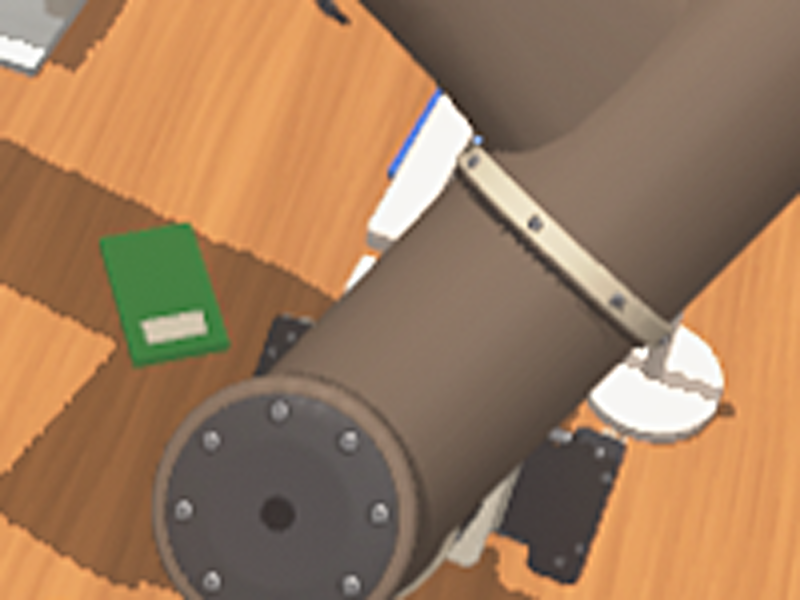

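Call:
{"method": "move_arm", "body": {
  "commands": [
    [0.6,0.1,0,1.2,0,0,0],
    [0.6,0.2,0.1,2.7,0,0,0],
    [0.6,0.3,0.1,4.2,0,0,0],
    [0.6,0.8,0.1,5.5,0,0,0],
    [0.6,1.4,0.1,6.7,0,0,0],
    [0.6,2,0.1,7.6,0,0,0],
    [0.6,2.5,0.1,8.3,0,0,0],
    [0.6,2.7,0.1,8.6,0,0,0]
  ]
}}

```text
clock: 33.4
tool_pos: [0.6278, -0.0573, 0.0261]
orientation: [-180.0, 40.1, -97.2]
force: [0.7, -0.0, 0.6]
opening: 0.0059
```

```bash
python3 -c "
from go import *
st(); print(w2r(sensors.get_obs()['tool_pos']))
go(r2w([27.5,-30,25]),40,90)
T=cams.snapshot('top');save(T,'t23.png',(240,120,340,200),8)
W=cams.snapshot('wrist');save(W,'w23.png')"
```

```text
clock 33.4
tool_pos [ 0.628 -0.057  0.026]
orientation [-179.976   40.07   -97.164]
joint_pos [-14.535  35.424   0.471 -43.436 -68.219  28.934]
force [ 0.66  -0.011  0.573]
opening 0.005919926912038045
[ 27.346 -60.412  26.058]
shift cm [-2.259 -0.006  2.039] rotvec [-0.002  0.001 -0.002] deg 0.1933211174402866
```

View pics/t23.png

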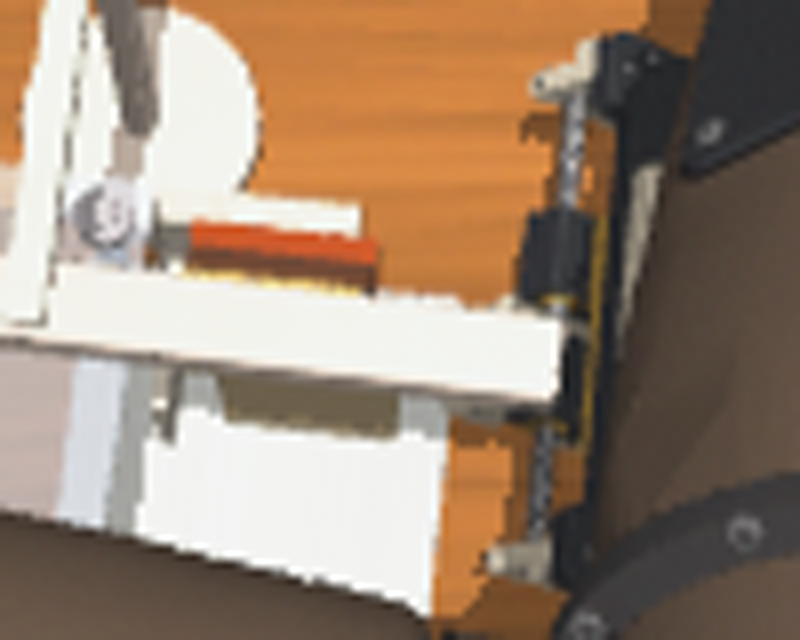

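View pics/w23.png

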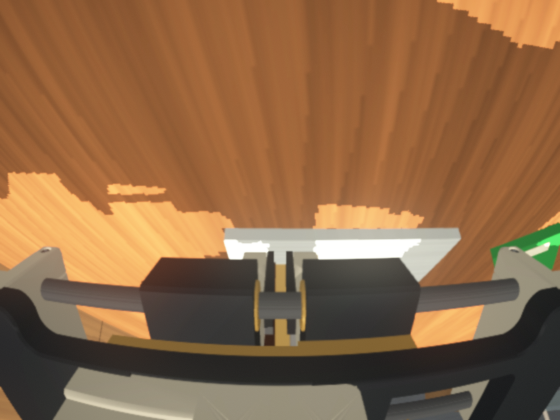

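Call:
{"method": "move_arm", "body": {
  "commands": [
    [0.6,-0.23,0,0.19,0,0,0],
    [0.6,-0.46,0,0.39,0,0,0],
    [0.6,-0.69,0,0.58,0,0,0],
    [0.6,-0.84,0,0.71,0,0,0],
    [0.6,-1,0,0.84,0,0,0],
    [0.6,-1.15,0,0.96,0,0,0],
    [0.6,-1.3,0,1.09,0,0,0],
    [0.6,-1.45,0,1.22,0,0,0]
  ]
}}

```text
clock: 34.5
tool_pos: [0.6304, -0.0384, 0.0268]
orientation: [-179.9, 40.1, -97.1]
force: [-0.6, 0.2, 0.5]
opening: 0.0056
```

```bash
python3 -c "
from go import *
st(); print(w2r(sensors.get_obs()['tool_pos']))
T=cams.snapshot('top');save(T,'t24.png',(240,120,340,200),8)"
```

```text
clock 34.5
tool_pos [ 0.63  -0.038  0.027]
orientation [-179.907   40.057  -97.109]
joint_pos [-12.972  34.953  -0.171 -44.008 -67.174  28.106]
force [-0.572  0.202  0.486]
opening 0.005609148323916301
[ 27.654 -41.302  26.809]
```

View pics/t24.png

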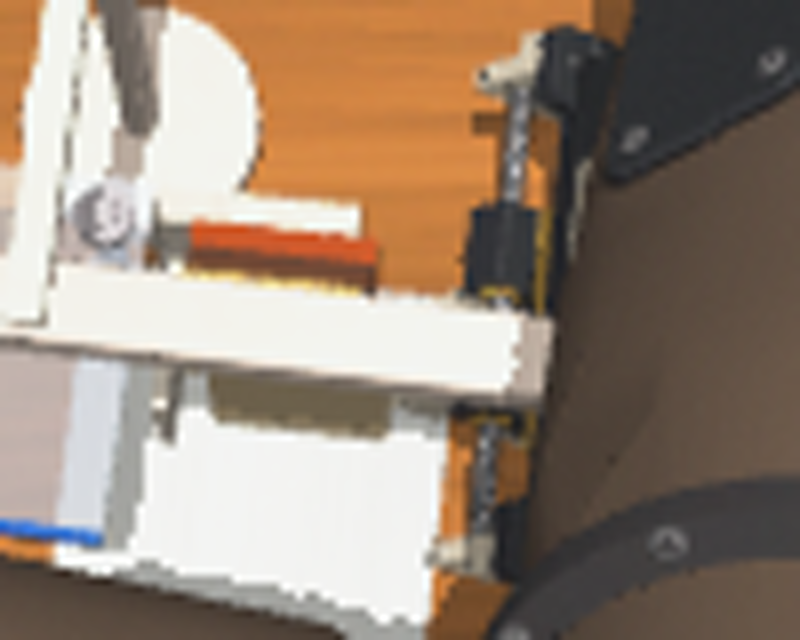

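Call:
{"method": "move_arm", "body": {
  "commands": [
    [0.6,-0.08,0,0.06,0,0,0],
    [0.6,-0.15,0,0.13,0,0,0],
    [0.6,-0.23,0,0.19,0,0,0],
    [0.6,-0.31,0,0.26,0,0,0],
    [0.6,-0.38,0,0.32,0,0,0],
    [0.6,-0.46,0,0.39,0,0,0],
    [0.6,-0.5,0,0.42,0,0,0],
    [0.6,-0.54,0,0.45,0,0,0]
  ]
}}

```text
clock: 35.55
tool_pos: [0.6312, -0.0314, 0.0268]
orientation: [-179.9, 40.1, -97.1]
force: [0.5, -0.1, 0.0]
opening: 0.0057
```

Call:
{"method": "move_arm", "body": {
  "commands": [
    [0.6,-0.04,0,0.03,0,0,0],
    [0.6,-0.08,0,0.06,0,0,0],
    [0.6,-0.11,0,0.1,0,0,0],
    [0.6,-0.15,0,0.13,0,0,0],
    [0.6,-0.15,0,0.13,0,0,0],
    [0.6,-0.15,0,0.13,0,0,0],
    [0.6,-0.15,0,0.13,0,0,0],
    [0.6,-0.15,0,0.13,0,0,0]
  ]
}}

```text
clock: 36.55
tool_pos: [0.6314, -0.0294, 0.0268]
orientation: [-179.9, 40.1, -97.1]
force: [0.1, -0.5, -0.7]
opening: 0.006
```

```bash
python3 -c "
from go import *
st(); print(w2r(sensors.get_obs()['tool_pos']))
T=cams.snapshot('top');save(T,'t25.png',(240,120,340,200),8)"
```

```text
clock 36.55
tool_pos [ 0.631 -0.029  0.027]
orientation [-179.92    40.067  -97.114]
joint_pos [-12.238  34.774  -0.459 -44.284 -66.692  27.719]
force [ 0.053 -0.482 -0.704]
opening 0.005955851459863093
[ 27.583 -32.289  26.813]
```

View pics/t25.png

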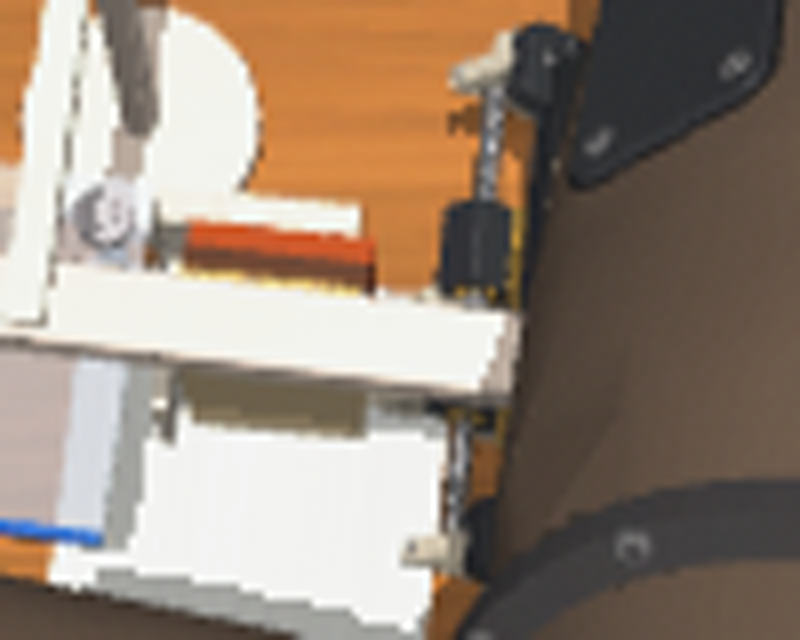

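Call:
{"method": "move_arm", "body": {
  "commands": [
    [0.6,-0.04,0,0.03,0,0,0],
    [0.6,-0.08,0,0.06,0,0,0],
    [0.6,-0.11,0,0.1,0,0,0],
    [0.6,-0.15,0,0.13,0,0,0],
    [0.6,-0.19,0,0.16,0,0,0],
    [0.6,-0.19,0,0.16,0,0,0],
    [0.6,-0.19,0,0.16,0,0,0],
    [0.6,-0.19,0,0.16,0,0,0]
  ]
}}

```text
clock: 37.6
tool_pos: [0.6317, -0.0269, 0.0268]
orientation: [-179.9, 40.1, -97.1]
force: [0.9, -0.6, -0.4]
opening: 0.0058
```

```bash
python3 -c "
from go import *
st(); print(w2r(sensors.get_obs()['tool_pos']))
T=cams.snapshot('top');save(T,'t26.png',(250,130,300,180),12)"
```

```text
clock 37.6
tool_pos [ 0.632 -0.027  0.027]
orientation [-179.922   40.07   -97.114]
joint_pos [-12.032  34.729  -0.536 -44.362 -66.555  27.612]
force [ 0.933 -0.555 -0.417]
opening 0.00579282583036862
[ 27.584 -29.773  26.775]
```

View pics/t26.png

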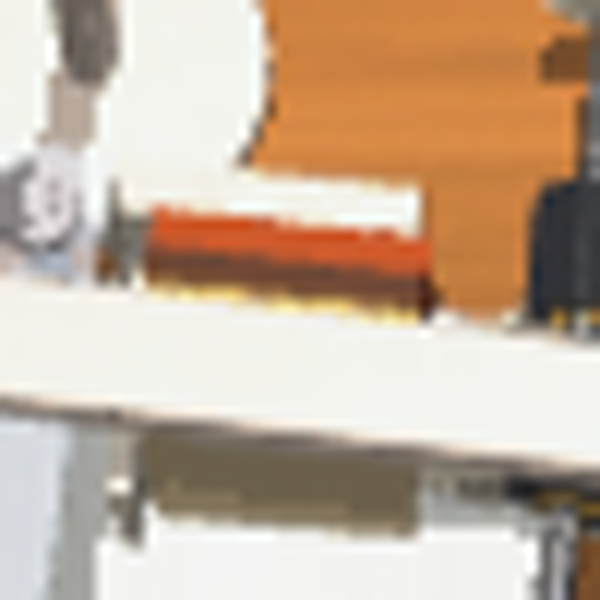

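Call:
{"method": "move_arm", "body": {
  "commands": [
    [0.6,-0.04,0,0.03,0,0,0],
    [0.6,-0.08,0,0.06,0,0,0],
    [0.6,-0.11,0,0.1,0,0,0],
    [0.6,-0.15,0,0.13,0,0,0],
    [0.6,-0.19,0,0.16,0,0,0],
    [0.6,-0.19,0,0.16,0,0,0],
    [0.6,-0.19,0,0.16,0,0,0],
    [0.6,-0.19,0,0.16,0,0,0]
  ]
}}

```text
clock: 38.65
tool_pos: [0.632, -0.0253, 0.0268]
orientation: [-179.9, 40.0, -97.1]
force: [-1.4, -6.2, 0.1]
opening: 0.0061
```

```bash
python3 -c "
from go import *
st(); print(w2r(sensors.get_obs()['tool_pos']))
T=cams.snapshot('top');save(T,'t27.png',(250,130,300,180),12)"
```

```text
clock 38.65
tool_pos [ 0.632 -0.025  0.027]
orientation [-179.895   40.006  -97.105]
joint_pos [-11.865  34.669  -0.608 -44.369 -66.402  27.502]
force [-1.384 -6.208  0.098]
opening 0.006130043821872131
[ 27.679 -28.183  26.777]
```

View pics/t27.png

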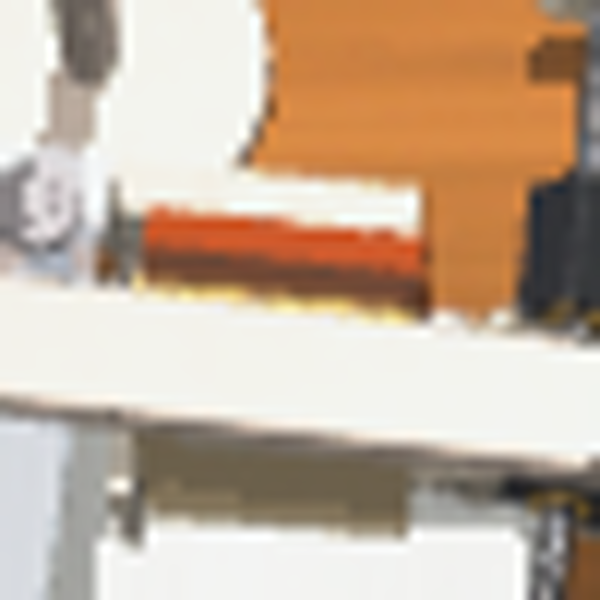

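Call:
{"method": "move_arm", "body": {
  "commands": [
    [0.6,0.04,0,-0.03,0,0,0],
    [0.6,0.11,0,-0.1,0,0,0],
    [0.6,0.3,0,-0.26,0,0,0],
    [0.6,0.8,0,-0.7,0,0,0],
    [0.6,1.5,0,-1.4,0,0,0],
    [0,1.5,0,-4,0,0,0],
    [0,1,0,-7.5,0,0,0],
    [0,0,0,-12,0,0,0]
  ]
}}

```text
clock: 39.7
tool_pos: [0.6215, -0.1019, 0.1186]
orientation: [179.9, 40.1, -97.2]
force: [-0.0, 0.2, -0.5]
opening: 0.0001
```

```bash
python3 -c "
from go import *
st(); print(w2r(sensors.get_obs()['tool_pos']))
T=cams.snapshot('top');save(T,'t28.png',(250,130,310,190),10)
S=cams.snapshot('side');save(S,'s28.png',(230,150,430,300),4)
W=cams.snapshot('wrist');save(W,'w28.png')"
```

```text
clock 39.7
tool_pos [ 0.621 -0.102  0.119]
orientation [179.898  40.091 -97.243]
joint_pos [-17.825  30.195   4.834 -40.428 -77.337  24.384]
force [-0.022  0.203 -0.49 ]
opening 0.00013907973871328853
[  26.523 -105.497  118.601]
```

View pics/t28.png

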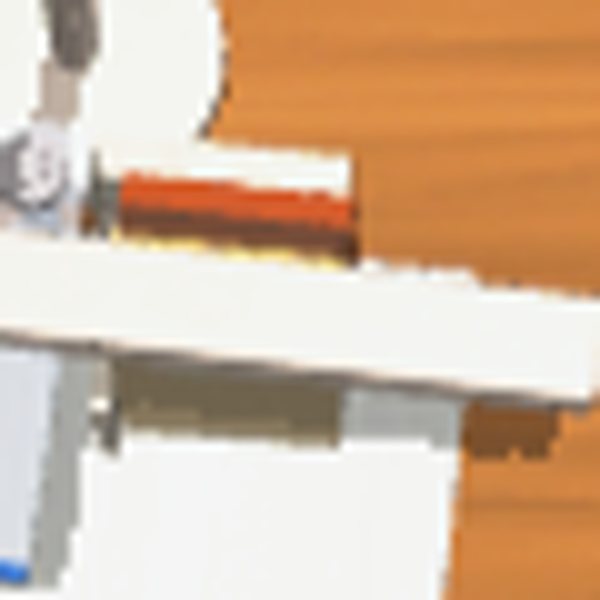

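View pics/s28.png

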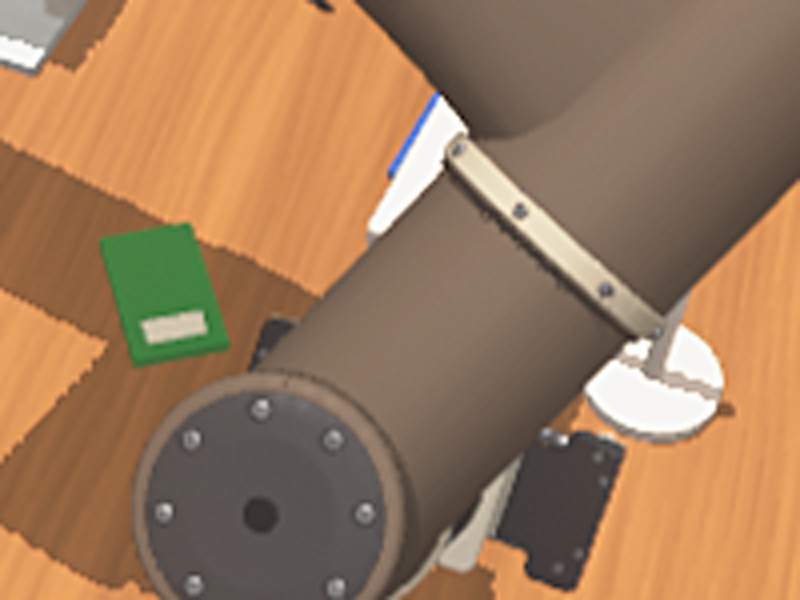

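View pics/w28.png

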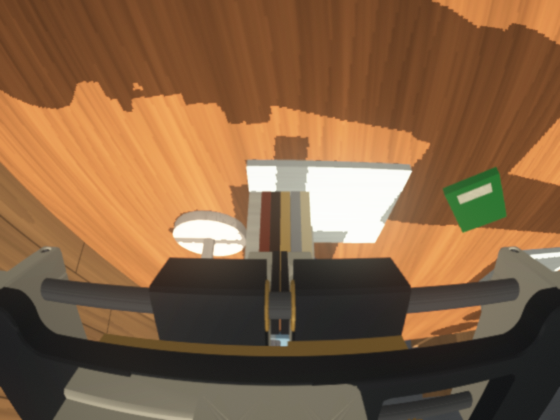

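```bash
python3 - <<'E'
from h import *
W=cams.snapshot('wrist');save(W,'w29.png',(230,150,330,265),7 if False else 5)
for n,p in [('rear foot',(260,191)),('front foot',(312,191))]: print(n,w2r(onz(W,*p,.008,True)))
f=W["frame"]
for c in (262,265,270,274,280,284,290,294,300,304,308,311):
    print(c,[tuple(int(v) for v in f[r,c]) for r in range(187,197)])
E
```

```text
rear foot [ 47.104 -23.07    8.   ]
front foot [ -2.034 -23.255   8.   ]
262 [(252, 252, 249), (252, 253, 250), (253, 253, 250), (251, 250, 246), (222, 212, 196), (150, 117, 100), (121, 76, 58), (118, 71, 53), (118, 71, 53), (118, 71, 53)]
265 [(252, 252, 249), (252, 253, 250), (253, 253, 250), (250, 250, 246), (220, 211, 195), (145, 115, 98), (119, 74, 57), (117, 71, 54), (117, 72, 54), (117, 72, 55)]
270 [(252, 252, 249), (252, 253, 250), (253, 253, 250), (251, 251, 247), (232, 230, 217), (157, 146, 130), (101, 81, 67), (89, 68, 54), (88, 66, 53), (89, 68, 54)]
274 [(228, 228, 215), (244, 244, 237), (250, 250, 245), (247, 247, 241), (213, 211, 196), (133, 125, 112), (89, 76, 63), (81, 67, 54), (81, 67, 54), (81, 67, 54)]
280 [(180, 180, 167), (182, 182, 168), (185, 184, 170), (184, 182, 167), (177, 169, 147), (166, 146, 110), (160, 133, 87), (158, 130, 81), (158, 130, 82), (159, 130, 82)]
284 [(180, 180, 167), (182, 182, 168), (185, 185, 171), (184, 183, 167), (178, 170, 147), (170, 150, 112), (167, 139, 90), (166, 137, 86), (165, 136, 85), (165, 136, 85)]
290 [(181, 181, 168), (18
[... 324 characters left out ...]

300 [(183, 183, 170), (184, 185, 171), (185, 186, 172), (186, 185, 170), (183, 177, 156), (179, 168, 137), (179, 165, 130), (179, 163, 128), (178, 163, 128), (179, 164, 129)]
304 [(226, 226, 213), (221, 222, 209), (223, 223, 210), (220, 220, 205), (207, 202, 182), (189, 178, 149), (181, 167, 132), (180, 165, 130), (180, 165, 129), (180, 165, 129)]
308 [(252, 253, 250), (252, 253, 250), (253, 253, 250), (252, 253, 250), (250, 249, 244), (242, 241, 231), (237, 235, 221), (234, 231, 212), (231, 228, 206), (229, 226, 203)]
311 [(252, 253, 250), (252, 253, 250), (253, 253, 251), (253, 253, 251), (252, 253, 250), (252, 252, 250), (252, 253, 250), (253, 253, 250), (253, 253, 250), (252, 253, 250)]
```

View pics/w29.png

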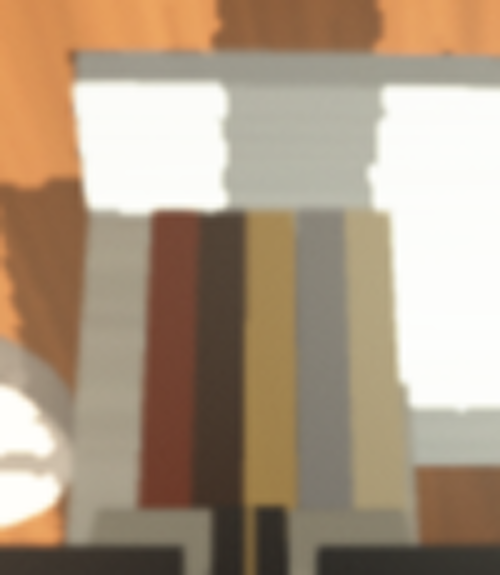

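```bash
python3 -c "
from go import *
go([.48,-.14,.26],40,90)
o=sensors.get_obs();path(o['tool_pos'],rot(o['orientation']),np.array([.48,-.14,.26]),rot(rpyof(40,90,180)),o['joint_pos'],8)"
```

```text
shift cm [ -4.807  13.631 -14.347] rotvec [-0.005  0.001 -0.001] deg 0.30359502938515215
4 [-21.  22.   1. -39. -83.  24.] 0.0 0.0
8 [-25.  15.  -0. -38. -90.  23.] 0.0 0.0
max step 2.0479572731031404 max err 9.161602364325107e-09 rot 0.30359502938515215 len 0.20364949043500746
```

Call:
{"method": "move_arm", "body": {
  "commands": [
    [0,0,0,-3,0,0,0],
    [0,0,0,-7,0,0,0],
    [0,0,1,-11,0,0,0],
    [0,-1,4,-14,0,0,0],
    [0,-2,7,-14.4,0,0,0],
    [0,-3,10,-14.4,0,0,0],
    [0,-4,12,-14.4,0,0,0],
    [0,-4.8,13.6,-14.4,0,0,0]
  ]
}}

```text
clock: 40.9
tool_pos: [0.4792, -0.1389, 0.2591]
orientation: [180.0, 40.1, -97.2]
force: [0.2, 0.8, -0.1]
opening: 0.0007
```

```bash
python3 -c "
from go import *
st()
T=cams.snapshot('top');save(T,'t30.png')
S=cams.snapshot('side');save(S,'s30.png',(230,150,430,300),4)"
```

```text
clock 40.9
tool_pos [ 0.479 -0.139  0.259]
orientation [179.991  40.109 -97.166]
joint_pos [-25.353  14.532  -0.4   -37.735 -89.849  23.37 ]
force [ 0.248  0.822 -0.126]
opening 0.0006895783365989815
```

View pics/t30.png

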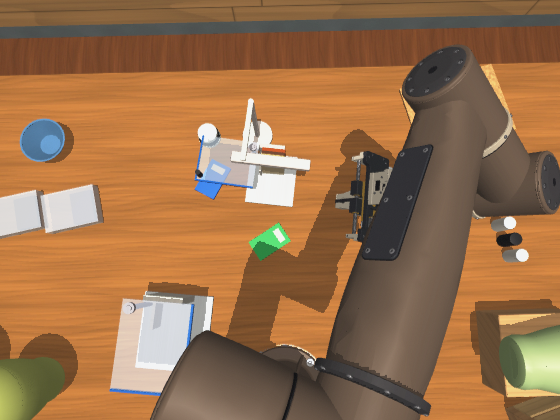

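View pics/s30.png

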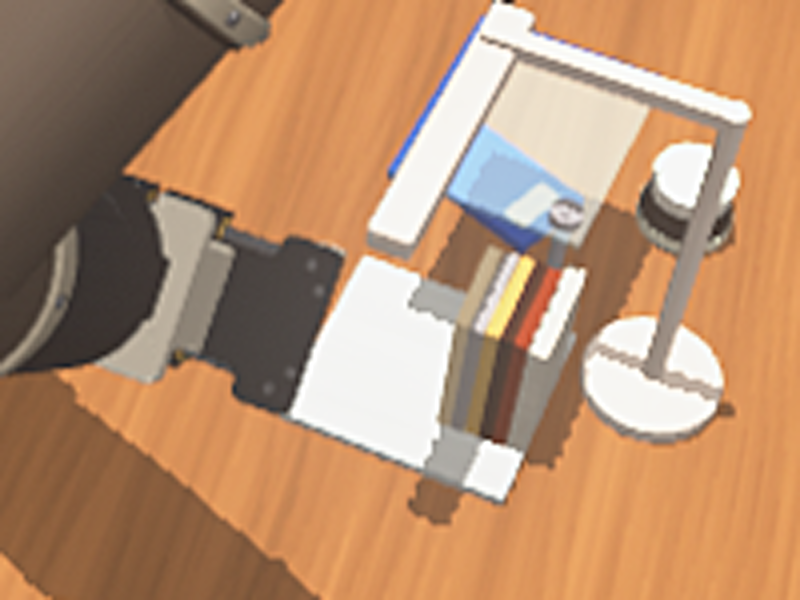

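```bash
python3 -c "
from go import *
S=cams.snapshot('side');save(S,'s31.png',(335,205,380,265),10)"
```

```text
(no output)
```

View pics/s31.png

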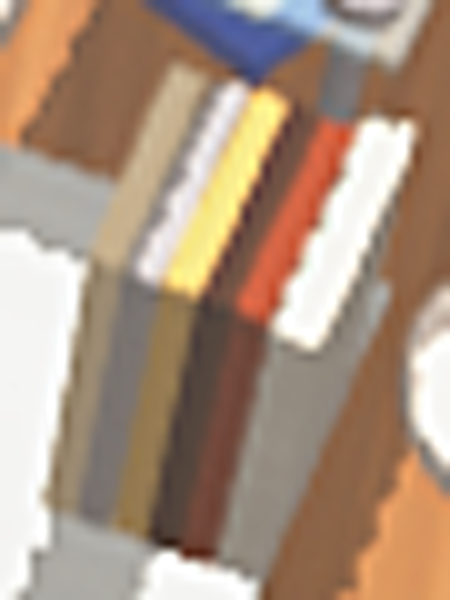

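```bash
python3 -c "
from plant import job
print(job.close_job())"
```

```text
the job is handed in; nothing more can be done
None
```

I swung the cover aside, pushed the row upright and tight against the backstop, and slid it flush to the fence. The job was handed in at about 41 s of the 72 s allowed; no verdict is reported.

- **Cover:** swung by its knob to about 1.6 rad, and still there in the last pictures.
- **Row upright:** my first push at the feet went too far to the open side and left the row turned about 5°. I pushed again nearer the fence side, and the row squared up firm at about 6 N. The highest force I read was about 11 N, on the first push; forces are read only at the end of each move.
- **Sideways slide:** I pushed all five plates toward the fence until they came up firm at about 6 N, then drew the arm well clear.

**Last checks:**
- In the wrist view all five plate edges line up within about 0.5 mm, at rack y about -23 mm; flush against the fence would be -24.
- The row measures about 45.3 mm thick against 45 mm nominal, with no gaps visible between the plates or at the backstop.
- The side view shows no lean and the top view about 1° of turn at most.
- Absolute x positions from the wrist view were off by about 3 mm for the row and the backstop face alike, so I relied on the thickness, not on absolute x.
- The jar and lamp look untouched. I kept clear of the can and cone but could not see them in the final pictures.

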